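# Restock the candle drawer

### The arm

A 7-joint arm with a two-finger parallel gripper is mounted at the origin on the work surface. World frame = base frame: x ahead of the robot, y to its left, z up, the work surface at z = 0. Lengths are in m, angles in rad, forces in N, time in s.
With the tool pointing down it reaches from about 0.4 to 0.85 m from the base axis. Payload 4.5 kg.
Tool frame: the origin (TCP) lies between the finger pads; the fingertips stand r.tip_reach ahead of it and the grasp point (between the pads) lies 3 mm ahead of it (r.tip_reach is the distance from the TCP to the fingertips, in m); z points along the fingers, y is the line along which they close (so a half turn about z gives the same grasp; the last joint's range is limited). The gripper opens to 88 mm and grips with 3 to 60 N. Pads are 18 mm wide; open, the fingers measure 123 mm over their backs; the gripper's body (75 mm by 187 mm) begins 45 mm behind the grasp point.
Start: joints at [-1.275, 0.689, -0.195, 1.565, 0.157, 0.902, -0.215], TCP at [0.162, 0.604, 0.261] pointing down, gripper open.
Joint ranges: [-3.01, 3.01], [-0.46, 2.08], [-1.47, 1.51], [0.13, 2.56], [-1, 4.14], [0.04, 2.09], [-2.66, 2.66]. Speed limits (rad/s): [2.57, 2.57, 3.14, 3.14, 3.14, 3.14, 3.14].

### API

Orientations are given as a unit quaternion [x, y, z, w].
In Python, from plant import r gives the robot as it stands.
- The arm moves only by the tool step_arm, never from a script. Its argument "motion" is a list of rows, each an object with "dp": the shift along the tool's x, y, z in mm, a list of three; "twist": the turn, a rotation vector about the tool's x, y, z in rad, a list of three; "hand": the opening, from -1 (shut) to 1 (fully open). In form: [{"dp": [dx, dy, dz], "twist": [rx, ry, rz], "hand": hand}, ...]. A call has 1 to 5 rows; each row is the pose to reach, as a shift and turn from the pose commanded when the call began, along the tool's axes at that moment; what a row does not reach only later rows make up. A row lasts 1/8 s, in which the tool goes at most 62.5 mm and 10.7 degrees, less where a joint would pass 70% of its speed; a pose out of reach is approached as far as the arm can. A call with a gripper value outside its range is refused whole. The fingers move at their own pace and stop on an object; "force" is the grip in N (left out, the last holds). Time passes only in rows, so rows that repeat a pose let the fingers close. It gives the time, the measured TCP pose, the force, the opening and the grip force at its end, in the units of the state.
- r.get_state(): the state, without advancing time (a new reading comes with each control period).
- r.snapshot(name): name is "scene" or "top" or "wrist"; returns a dict with "pixels" (480x640x3 uint8, red, green, blue), "depth" (480x640 float32, m along the optical axis (not along the pixel's ray), 0 where there is no reading), "fx", "fy", "cx", "cy" (pixels), "D" ([k1, k2, p1, p2, k3] as OpenCV has them; the pictures are not rectified), "xyz" and "orientation" of the camera in the world; the wrist camera has in their place "mount" (4x4, takes a point from camera to tool coordinates, whose origin is the TCP and whose axes are the flange's). Camera axes: x right, y down, z forward; pixel columns grow to the right and rows downward; lengths in m; the calibration is good to about 2 mm. A picture is of the moment at which its call begins: read the wrist's pose just before it.
- r.finish_job(): hands the job in; it is judged then, once.
Trained networks look in the newest picture that a camera, given by its name, has taken for a name from the list of things; names that differ only in an ending like _2 or _b are one class to them, and where a whole thing is asked for, a point or a joint stands for the part that bears it (a point fixed in the world has none). Each returns a list of dicts, best first, with "score" (0 to 1); they miss things now and then, are a little off and sometimes report something else, mostly with a low value. They report only what shows in the picture. A call takes as long as a camera call. They do not tell look-alikes from the thing itself.
- r.search_frame(camera, thing): "at" ([x, y, z] in m, in the coordinates of the camera as it stood for that picture, good to about 4 mm: the middle of the surface that is visible of it).
The state is a dict: "clock": time; "q": joint angles; "qd": joint speeds; "joint_torque": joint torques, N m; "tool_pos": TCP position; "eef_rot": TCP orientation; "contact_force": force on the tool from outside, world axes, zero at the start; "moment": the same for the moment, N m; "opening": opening from 0.0 (shut) to 1.0 (fully open); "finger_force": force on a finger pad.
Only numpy, scipy, OpenCV 4.12 (cv2) and the standard library are available. Lean on these libraries where they do the work, as an engineer would, in place of code of your own. Each camera call takes 0.05 s, during which the arm holds its last target. There are 200 camera calls.

### The job

Fresh candles have come for the little chest's drawer. First stand the jar candle and the ceramic bird, which block the drawer, upright on the rectangular cork mat while the drawer is still shut; then pull the drawer well open, throw every spent tea-light cup lying in it into the waste basket, put every fresh candle into the drawer and push it fully shut, with the jar and the bird still upright on the mat. Leave the key fob, hand-cream bottle and matchbox where they are.

Things in the scene. Friction and masses are not known exactly. Their poses are not given: they have to be found in the camera images.
- chest_drawer0 (a joint): How far the drawer is pulled out of the chest, m: 0 shut, 0.165 at its stop; starts at 0 to 0.012. It slides towards the chest's front (-x), takes 1 to 2 N and stays where it is left; it would push along or knock over what stands before it. All spent cups can be reached from above once it is 150 mm out.
- chest: Small light-wood table-top chest, 240 deep (x) by 280 wide (y) by 90 mm high, with one drawer in its front (-x) face. Origin: centre of its underside; front face 120 mm from it towards -x. Fixed to the table. Three books lie on its rear half, from x = 2 mm backwards, up to 146 mm above the table.
- knob (a point): Centre of the round head of the drawer's white ceramic knob (28 mm diameter, 16 mm thick along x), 52 mm above the table; moves with the drawer. The head stands 27 to 43 mm in front of the drawer's face, on a 12 mm neck. It can be pinched from above with the fingers on its two y sides.
- drawer_floor (a point): Centre of the drawer's inner floor, moving with it; axes as the chest's (x to the back, y left seen from the robot, z up); 22 mm above the table. Inner front wall at x = -98 mm, sides at y = +-119 mm; side walls 6 mm thick, 46 mm above the floor; front panel 15 mm thick, 56 mm above it. With the drawer out 150 mm the chest's top covers what is beyond x = 30 mm.
- cork_mat: Rectangular cork mat lying on the table, 150 (x) by 200 (y) by 3 mm, fixed; origin: centre of its underside.
- basket: Square dark woven-look waste basket, open at the top, 150 by 150 mm outside, 110 mm high, walls and floor 6 mm; fixed; origin: centre of its underside.
- slate: Round dark slate on the table, 170 mm diameter, 3 mm thick, fixed, on which the fresh candles stand at the start; origin: centre of its underside.
- jar: Squat clear glass jar with a white candle in it: 60 mm diameter, body 60 mm high, then a 62 mm lid 7 mm thick with a small ball on top, 79 mm in all, about 0.3 kg. Stands in front of the drawer at the start. Origin: centre of its underside, z up.
- bird: Dark red ceramic bird on a round wooden foot (52 mm diameter, 10 mm high), 63 mm high in all; its body is 46 mm wide (y) at 26 mm above the underside; head to its -x, tail reaching 51 mm to its +x; about 0.12 kg. Stands in front of the drawer at the start; pinch its body across its y axis, 28 mm above the underside. Origin: centre of its underside, z up.
- cup0: Spent tea light: low aluminium cup with sooty top, 38 mm diameter, 17 mm high, 15 g. Lies in the drawer at the start, out of sight until it is opened; one to three of the three are present. Origin: centre of its underside, z up.
- cup1: Spent tea light: low aluminium cup with sooty top, 38 mm diameter, 17 mm high, 15 g. Lies in the drawer at the start, out of sight until it is opened; one to three of the three are present. Origin: centre of its underside, z up.
- cup2: Spent tea light: low aluminium cup with sooty top, 38 mm diameter, 17 mm high, 15 g. Lies in the drawer at the start, out of sight until it is opened; one to three of the three are present. Origin: centre of its underside, z up.
- candle0: Fresh cream-white votive candle, a solid cylinder 44 mm diameter, 34 mm high with a bit of white wick, 50 g. Stands on the round slate at the start; two or three of the three are present. Origin: centre of its underside, z along its axis.
- candle1: Fresh cream-white votive candle, a solid cylinder 44 mm diameter, 34 mm high with a bit of white wick, 50 g. Stands on the round slate at the start; two or three of the three are present. Origin: centre of its underside, z along its axis.
- candle2: Fresh cream-white votive candle, a solid cylinder 44 mm diameter, 34 mm high with a bit of white wick, 50 g. Stands on the round slate at the start; two or three of the three are present. Origin: centre of its underside, z along its axis.
- keyfob: Black key fob, 50 by 30 by 12 mm, lying in the white dish (140 mm plate, 18 mm high). Leave it alone. Origin: centre of its underside.
- lotion: White plastic bottle, 36 mm diameter, 105 mm high, standing on the table beside the chest. Leave it alone. Origin: centre of its underside.
- matchbox: Cardboard matchbox, 36 by 55 by 16 mm, lying on the table by itself. Leave it alone. Origin: centre of its underside.
Things that resemble listed ones, but are neither listed nor needed, are in the scene too. Several things look just like the jar: the one meant starts nearest to the robot's base.

How it is judged:
By the outcome, as a careful person would: the job done as asked, in the order asked, and still so for the second after the job is handed in, with the robot touching nothing.
Of cup0, cup1, cup2 only 1 to 3 are there at a start; the rules pass over those that are not, and their reading is None.
Of candle0, candle1, candle2 only 2 to 3 are there at a start; the rules pass over those that are not, and their reading is None.
At some moment in a run one of jar, candle0, candle1, candle2 may be knocked a few centimetres aside while the robot is not near it.
Once in a run the grip may slacken for a moment while it holds something.
It also fails if it takes over 210 s, if anything falls off the work surface, if the arm or the gripper's body presses on something with over 40 N, if the wrist force passes 120 N, or if a joint passes its speed limit or range.

## Working session

There is one attempt and no reset: what is moved stays moved. The work goes in short steps, Python scripts to look and compute and a tool call to move; the robot and the scene stay as the last step left them, time stands still between calls to the robot, and variables do not carry over. Pictures are saved under pics/ and viewed, at most 14 in all, crops included, and the job is handed in when it is done.

Besides the shell and the picture viewer there is one more tool, called after "Request:" by a JSON object that holds its "api" and its "payload", one argument or row to a line. step_arm: Moves the arm, as the interface text tells. Its arguments: {"type":"object","properties":{"motion":{"type":"array"},"force":{"type":"number"}},"required":["motion"]}

```bash
ls; mkdir -p pics; cat > h.py <<'E'
import numpy as np, cv2
from scipy.spatial.transform import Rotation as R
from plant import r
def cam(s,st=None):
    if 'mount' in s:
        T=np.eye(4);T[:3,:3]=R.from_quat(st['eef_rot']).as_matrix();T[:3,3]=st['tool_pos'];return T@np.array(s['mount'])
    T=np.eye(4);o=np.array(s['orientation'])
    T[:3,:3]=R.from_quat(o).as_matrix() if o.size==4 else o.reshape(3,3);T[:3,3]=s['xyz'];return T
def snap(n,save=None):
    st=r.get_state();s=r.snapshot(n);T=cam(s,st)
    if save: cv2.imwrite('pics/'+save,s['pixels'][:,:,::-1])
    return s,T
def find(n,things,T,k=4,mins=0.2):
    for t in things:
        for d in r.search_frame(n,t)[:k]:
            if d['score']>=mins: print(t,round(d['score'],2),np.round(T[:3,:3]@np.array(d['at'])+T[:3,3],3))
def pix(s,T,P):
    P=np.atleast_2d(P);Ti=np.linalg.inv(T);pc=P@Ti[:3,:3].T+Ti[:3,3]
    K=np.array([[s['fx'],0,s['cx']],[0,s['fy'],s['cy']],[0,0,1.]])
    return cv2.projectPoints(pc.reshape(-1,1,3),np.zeros(3),np.zeros(3),K,np.array(s['D']))[0].reshape(-1,2)
def cloud(s,T):
    K=np.array([[s['fx'],0,s['cx']],[0,s['fy'],s['cy']],[0,0,1.]])
    u,v=np.meshgrid(np.arange(640.),np.arange(480.))
    n=cv2.undistortPoints(np.stack([u,v],-1).reshape(-1,1,2),K,np.array(s['D'])).reshape(480,640,2)
    z=s['depth'];p=np.dstack([n[...,0]*z,n[...,1]*z,z])
    w=p@T[:3,:3].T+T[:3,3];w[z<=0]=np.nan;return w
E
python3 - <<'E'
from h import *
st=r.get_state();print(st['tool_pos'],st['eef_rot'],r.tip_reach)
L=['chest','knob','cork_mat','basket','slate','jar','bird','candle0','keyfob','lotion','matchbox']
for n in ['top','scene']:
    s,T=snap(n,n+'0.png');print(n,T[:3,3]);find(n,L,T)
E
```

```text
pics
[0.16164795 0.60312802 0.25992463] [ 1.30479288e-01  9.91450610e-01 -9.16180368e-04 -5.83569362e-05] 0.022
top [ 0.37270812 -0.01556662  1.31159402]
chest 0.72 [0.775 0.02  0.091]
knob 0.49 [ 0.574 -0.064  0.043]
cork_mat 0.62 [ 0.436 -0.311  0.001]
basket 0.89 [0.636 0.301 0.026]
slate 0.85 [ 0.622 -0.295  0.006]
jar 0.93 [ 0.814 -0.185  0.065]
jar 0.75 [0.629 0.45  0.068]
jar 0.65 [0.578 0.118 0.067]
bird 0.67 [ 0.574 -0.069  0.039]
bird 0.25 [0.433 0.318 0.017]
candle0 0.81 [ 0.589 -0.313  0.037]
candle0 0.63 [ 0.66  -0.302  0.037]
candle0 0.57 [ 0.597 -0.245  0.034]
keyfob 0.72 [0.432 0.317 0.015]
lotion 0.86 [ 0.753 -0.273  0.069]
lotion 0.35 [0.666 0.02  0.064]
matchbox 0.57 [ 0.489 -0.454  0.016]
matchbox 0.27 [ 0.437 -0.309  0.001]
matchbox 0.2 [ 0.592 -0.318  0.037]
scene [1.08854232 0.40053538 1.13253158]
chest 0.75 [0.812 0.046 0.086]
chest 0.25 [0.668 0.026 0.078]
knob 0.98 [0.671 0.03  0.077]
cork_mat 0.91 [ 0.44  -0.307  0.001]
basket 0.82 [0.608 0.291 0.042]
basket 0.6 [ 0.629 -0.282  0.004]
slate 0.59 [ 0.627 -0.284  0.005]
jar 0.91 [0.639 0.459 0.065]
jar 0.75 [ 0.826 -0.174  0.068]
jar 0.61 [0.594 0.126 0.068]
jar 0.58 [ 0.671 -0.293  0.037]
bird 0.89 [ 0.584 -0.056  0.037]
bird 0.22 [0.812 0.048 0.088]
candle0 0.66 [ 0.593 -0.309  0.037]
candle0 0.64 [ 0.67  -0.293  0.036]
candle0 0.52 [ 0.607 -0.241  0.034]
keyfob 0.74 [0.437 0.319 0.016]
keyfob 0.39 [ 0.67  -0.292  0.036]
keyfob 0.32 [ 0.593 -0.312  0.038]
lotion 0.95 [ 0.759 -0.271  0.062]
lotion 0.49 [ 0.439 -0.308  0.002]
matchbox 0.61 [ 0.492 -0.451  0.014]
matchbox 0.6 [ 0.762 -0.27   0.062]
```

View pics/top0.png

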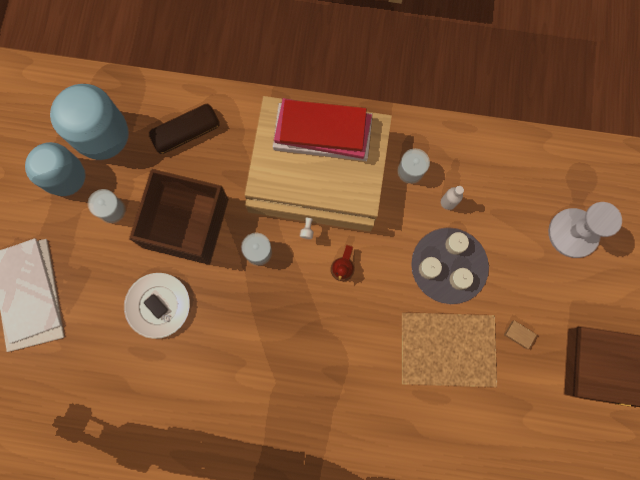

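View pics/scene0.png

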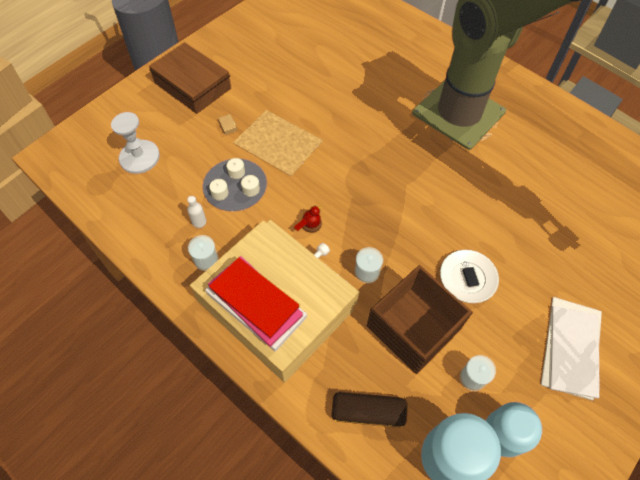

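The top view shows the jar at (257,249), the bird at (343,265), three candles on the slate around (445,260), the mat at (449,349), the basket at (180,215) and the knob at (308,230). Next I'll measure from the depth clouds of both fixed cameras.

```bash
python3 - <<'E'
from h import *
C={}
for n in ['top','scene']:
    s,T=snap(n);w=cloud(s,T);C[n]=w;img=s['pixels'].astype(int)
    print('##',n)
    def reg(x0,x1,y0,y1,z0,z1):
        with np.errstate(all='ignore'):
            return (w[...,0]>x0)&(w[...,0]<x1)&(w[...,1]>y0)&(w[...,1]<y1)&(w[...,2]>z0)&(w[...,2]<z1)
    def rect(m,name):
        p=w[m][:,:2].astype(np.float32)
        if len(p)<10: print(name,'few',len(p));return
        lo=p.mean(0);rr=cv2.minAreaRect(p);print(name,len(p),'rect c',np.round(rr[0],4),'sz',np.round(rr[1],3),'ang',round(rr[2],1),'z',np.round(np.median(w[m][:,2]),4))
    def circ(m,name):
        p=w[m][:,:2].astype(np.float32)
        if len(p)<5: print(name,'few',len(p));return
        c,rad=cv2.minEnclosingCircle(p);print(name,len(p),'circ',np.round(c,4),round(rad,4),'mean',np.round(p.mean(0),4),'z',np.round(np.percentile(w[m][:,2],[5,50,95]),4))
    rect(reg(.6,.95,-.16,.22,.083,.097),'chesttop')
    rect(reg(.5,.75,.15,.42,.1,.118),'basketrim')
    mk=reg(.3,.55,-.45,-.2,.0015,.006);mk=cv2.morphologyEx(mk.astype(np.uint8),cv2.MORPH_OPEN,np.ones((3,3)))>0
    rect(mk,'mat')
    circ(reg(.54,.63,.07,.17,.055,.085),'jartop')
    circ(reg(.5,.65,-.12,-.02,.015,.075),'bird'); circ(reg(.5,.65,-.12,-.02,.05,.075),'birdhead');rect(reg(.5,.65,-.12,-.02,.015,.075),'bird')
    circ(reg(.5,.62,-.12,-.02,.005,.013),'birdfoot')
    circ(reg(.6,.68,.0,.05,.04,.075),'knob')
    for i,(x,y) in enumerate([(.59,-.312),(.664,-.298),(.601,-.243)]): circ(reg(x-.027,x+.027,y-.027,y+.027,.03,.041),'cand%d'%i)
E
```

```text
## top
chesttop 8771 rect c [0.756  0.0486] sz [0.335 0.31 ] ang 89.2 z 0.0902
basketrim 1340 rect c [0.6258 0.292 ] sz [0.156 0.156] ang 84.3 z 0.1087
mat 399 rect c [ 0.4392 -0.3168] sz [0.147 0.183] ang 6.9 z 0.0033
jartop 669 circ [0.586  0.1226] 0.031 mean [0.5852 0.1225] z [0.0625 0.0673 0.0733]
bird 447 circ [ 0.5843 -0.0687] 0.0402 mean [ 0.5798 -0.065 ] z [0.0289 0.0415 0.0625]
birdhead 123 circ [ 0.5647 -0.0609] 0.0196 mean [ 0.5633 -0.0625] z [0.0513 0.059  0.0647]
bird 447 rect c [ 0.5843 -0.0624] sz [0.075 0.045] ang 10.5 z 0.0415
birdfoot 150 circ [ 0.5599 -0.067 ] 0.0677 mean [ 0.5604 -0.0654] z [0.0052 0.0069 0.0114]
knob 278 circ [0.6533 0.0255] 0.0329 mean [0.648 0.023] z [0.0464 0.0606 0.073 ]
cand0 319 circ [ 0.5901 -0.3185] 0.0224 mean [ 0.5892 -0.3181] z [0.033  0.037  0.0399]
cand1 301 circ [ 0.6659 -0.3022] 0.0227 mean [ 0.6648 -0.3014] z [0.0324 0.0364 0.04  ]
cand2 305 circ [ 0.6028 -0.2505] 0.0224 mean [ 0.6026 -0.2495] z [0.0326 0.0366 0.0403]
## scene
chesttop 7871 rect c [0.7899 0.0499] sz [0.339 0.241] ang 89.7 z 0.0899
basketrim 1273 rect c [0.6261 0.2
[... 172 characters left out ...]
.0622 0.0668 0.0722]
bird 381 circ [ 0.585  -0.0636] 0.0404 mean [ 0.5847 -0.0598] z [0.023  0.0398 0.0613]
birdhead 91 circ [ 0.5656 -0.0599] 0.0209 mean [ 0.5678 -0.0597] z [0.0508 0.058  0.0635]
bird 381 rect c [ 0.5851 -0.0658] sz [0.041 0.076] ang 61.2 z 0.0398
birdfoot 96 circ [ 0.5588 -0.0704] 0.0671 mean [ 0.5772 -0.0545] z [0.0051 0.0084 0.0123]
knob 142 circ [0.6539 0.023 ] 0.0319 mean [0.641 0.026] z [0.0526 0.0611 0.0742]
cand0 184 circ [ 0.5906 -0.3161] 0.0229 mean [ 0.5911 -0.3154] z [0.0318 0.0358 0.0392]
cand1 192 circ [ 0.6657 -0.2999] 0.023 mean [ 0.6663 -0.2982] z [0.0323 0.0365 0.04  ]
cand2 197 circ [ 0.6006 -0.2469] 0.0244 mean [ 0.6028 -0.2476] z [0.0325 0.0368 0.0398]
```

```bash
python3 - <<'E'
from h import *
for n in ['top','scene']:
    s,T=snap(n);w=cloud(s,T);print('##',n)
    m=(w[...,2]>.086)&(w[...,2]<.094)&(w[...,0]>.6)&(w[...,0]<.95)&(w[...,1]>-.125)&(w[...,1]<.19)
    m=cv2.morphologyEx(m.astype(np.uint8),cv2.MORPH_OPEN,np.ones((5,5)))
    k,l,stt,c=cv2.connectedComponentsWithStats(m);m=l==1+np.argmax(stt[1:,4])
    p=w[m][:,:2].astype(np.float32);rr=cv2.minAreaRect(p);print('chest',rr);print(np.round(cv2.boxPoints(rr),4))
    # front edge: min x per y bin, robust line
    ys=np.arange(-.09,.15,.01);ex=[];yy=[]
    for y in ys:
        q=p[abs(p[:,1]-y)<.005]
        if len(q)>5: ex.append(np.percentile(q[:,0],1));yy.append(y)
    f=np.polyfit(yy,ex,1);print('front x=%.4f + %.4f y  yaw %.2f deg'%(f[1],f[0],-np.degrees(np.arctan(f[0]))),np.round(np.array(ex),3))
    # knob points: well above table in front of the chest
    q=w[(w[...,2]>.045)&(w[...,2]<.075)&(w[...,0]>.58)&(w[...,0]<f[1]-.02)&(abs(w[...,1]-.025)<.035)]
    if len(q): print('knob',len(q),np.round(q.mean(0),4),np.round(q.min(0),4),np.round(q.max(0),4))
    # mat: colour distance (less saturated)
    hsv=cv2.cvtColor(s['pixels'],cv2.COLOR_RGB2HSV)
    u,v=pix(s,T,[[.438,-.311,.003]])[0].astype(int)
    g=cv2.Laplacian(cv2.cvtColor(s['pixels'],cv2.COLOR_RGB2GRAY).astype(np.float32),cv2.CV_32F)
    tex=cv2.blur(abs(g),(7,7));mm=(tex>12)
    near=(abs(w[...,0]-.438)<.14)&(abs(w[...,1]+.311)<.14)&(w[...,2]<.01)
    print('sat mat',hsv[v-5:v+5,u-5:u+5].reshape(-1,3).mean(0),'table',np.nanmean(hsv[near&~((abs(w[...,0]-.438)<.1)&(abs(w[...,1]+.311)<.12))],axis=0))
    sat=cv2.GaussianBlur(hsv[...,1],(7,7),0).astype(float)
    a=hsv[v-10:v+10,u-10:u+10,1].mean();b=np.median(hsv[near&~((abs(w[...,0]-.438)<.1)&(abs(w[...,1]+.311)<.12))][:,1]);print(a,b)
    mm=near&((sat<(a+b)/2))
    mm=cv2.morphologyEx(mm.astype(np.uint8),cv2.MORPH_OPEN,np.ones((7,7)))
    k,l,stt,c=cv2.connectedComponentsWithStats(mm);mm=l==1+np.argmax(stt[1:,4])
    rr=cv2.minAreaRect(w[mm][:,:2].astype(np.float32));print('mat',rr)
    # bird spine direction: PCA of xy of red pixels above 15mm
    red=(s['pixels'][...,0]>2.5*s['pixels'][...,1].astype(float))&(abs(w[...,0]-.58)<.07)&(abs(w[...,1]+.065)<.06)&(w[...,2]>.015)
    q=w[red];hd=q[q[:,2]>.055].mean(0);tl=q[np.argsort(q[:,0])[-12:]].mean(0);d=tl-hd;print('head',np.round(hd,4),'tail',np.round(tl,4),'yaw',np.degrees(np.arctan2(d[1],d[0])))
    pc=np.linalg.svd(q[:,:2]-q[:,:2].mean(0))[2][0];print('pca yaw',np.degrees(np.arctan2(pc[1],pc[0])), q.mean(0))
E
```

```text
## top
chest ((0.7482548356056213, 0.10715989768505096), (0.06230897456407547, 0.034252867102622986), 35.874725341796875)
[[0.713  0.1028]
 [0.733  0.075 ]
 [0.7835 0.1115]
 [0.7635 0.1393]]
front x=0.6482 + 0.7325 y  yaw -36.22 deg [0.721 0.718 0.721 0.736 0.748]
knob 52 [0.6247 0.0223 0.0596] [0.6228 0.0097 0.0452] [0.6281 0.0357 0.0697]
sat mat [ 14.87 141.57 165.14] table [ 16.22279245 149.23758491 149.51501887]
141.4425 167.0
mat ((0.43760085105895996, -0.3116106390953064), (0.15023121237754822, 0.20170022547245026), 6.8924126625061035)
head [ 0.5642 -0.0629  0.0602] tail [ 0.6198 -0.0707  0.0325] yaw -8.005008679505329
pca yaw 170.38647107417796 [ 0.57917833 -0.06422847  0.04484427]
## scene
chest ((0.7758513689041138, 0.022244028747081757), (0.28045856952667236, 0.18463008105754852), 89.29647064208984)
[[ 0.6818 -0.1168]
 [ 0.8664 -0.1191]
 [ 0.8699  0.1613]
 [ 0.6853  0.1636]]
front x=0.6891 + 0.0085 y  yaw -0.49 deg [0.69  0.685 0.684 0.692 0.686 0.686 0.689 0.695 0.694 0.687 0.69  0.696
 0.69  0.688 0.686 0.686 0.691 0.691 0.686 0.687 0.691 0.695 0.693 0.687]
knob 139 [0.6396 0.0261 0.0611] [ 0.6238 -0.0082  0.0516] [0.6686 0.0579 0.0749]
sat mat [ 18.02 141.36 220.51] table [ 19.46987522 157.29197861 202.41176471]
141.745 176.0
mat ((0.43605515360832214, -0.3109986484050751), (0.1589769870042801, 0.20324665307998657), 7.621758460998535)
head [ 0.5676 -0.0591  0.0599] tail [ 0.622  -0.0699  0.0315] yaw -11.279961758820525
pca yaw -21.01913718229573 [ 0.58570889 -0.05884507  0.04092188]
```

```bash
cat >> h.py <<'E'
import json
def phi(st):
    M=R.from_quat(st['eef_rot']).as_matrix();return np.degrees(np.arctan2(M[1,0],M[0,0]))
def plan(wps,start=None,hand=1,step=50,astep=8.5):
    """wps: (x,y,z_tcp,phi_deg[,hand[,hold rows]]) -> calls of 5 rows"""
    st=r.get_state();p=np.array(st['tool_pos']);f=phi(st)
    if start: p=np.array(start[:3],float);f=start[3]
    rows=[];q=p.copy();g=f
    for wp in wps:
        t=np.array(wp[:3]);dg=(wp[3]-g+180)%360-180
        if len(wp)>4: hand=wp[4]
        n=int(max(1,np.ceil(np.linalg.norm(t-q)*1e3/step),np.ceil(abs(dg)/astep)))
        for i in range(1,n+1): rows.append((q+(t-q)*i/n,g+dg*i/n,hand))
        q=t;g=g+dg
        for _ in range(wp[5] if len(wp)>5 else 0): rows.append((q,g,hand))
    for k in range(0,len(rows),5):
        a=np.radians(f);X=np.array([np.cos(a),np.sin(a),0]);Y=np.array([np.sin(a),-np.cos(a),0]);out=[]
        for (t,gg,h) in rows[k:k+5]:
            d=(t-p)*1e3;dp=[round(d@X),round(d@Y),round(-d[2])];tw=round(-np.radians(gg-f),2)
            out.append({"dp":dp,"twist":[0,0,tw],"hand":h})
        print(json.dumps(out).replace(' ',''))
        p=p+(X*dp[0]+Y*dp[1])/1e3-np.array([0,0,dp[2]/1e3]);f=f-np.degrees(tw)
    print('end',np.round(p,4),round(f,2))
E
python3 -c "
from h import *
plan([(.53,.03,.30,172)])"
```

```text
[{"dp":[-36,-33,-3],"twist":[0,0,-0.01],"hand":1},{"dp":[-72,-66,-6],"twist":[0,0,-0.02],"hand":1},{"dp":[-108,-98,-8],"twist":[0,0,-0.03],"hand":1},{"dp":[-144,-131,-11],"twist":[0,0,-0.03],"hand":1},{"dp":[-180,-164,-14],"twist":[0,0,-0.04],"hand":1}]
[{"dp":[-35,-34,-3],"twist":[0,0,-0.01],"hand":1},{"dp":[-69,-68,-6],"twist":[0,0,-0.02],"hand":1},{"dp":[-104,-102,-8],"twist":[0,0,-0.03],"hand":1},{"dp":[-139,-137,-11],"twist":[0,0,-0.04],"hand":1},{"dp":[-173,-171,-14],"twist":[0,0,-0.05],"hand":1}]
[{"dp":[-33,-36,-3],"twist":[0,0,-0.01],"hand":1},{"dp":[-66,-72,-6],"twist":[0,0,-0.01],"hand":1},{"dp":[-99,-108,-8],"twist":[0,0,-0.02],"hand":1},{"dp":[-132,-143,-11],"twist":[0,0,-0.03],"hand":1}]
end [0.5299 0.0304 0.2997] 171.88
```

Request:
{"api": "step_arm", "payload": {
  "motion": [
    {"dp": [-36,-33,-3],"twist": [0,0,-0.01],"hand": 1},
    {"dp": [-72,-66,-6],"twist": [0,0,-0.02],"hand": 1},
    {"dp": [-108,-98,-8],"twist": [0,0,-0.03],"hand": 1},
    {"dp": [-144,-131,-11],"twist": [0,0,-0.03],"hand": 1},
    {"dp": [-180,-164,-14],"twist": [0,0,-0.04],"hand": 1}
  ]
}}

```text
clock: 2.02
tool_pos: [0.294, 0.3975, 0.275]
eef_rot: [0.111, 0.994, 0.0, 0.0]
contact_force: [0.4, 1.4, 0.4]
opening: 0.998
finger_force: 0.0
```

Request:
{"api": "step_arm", "payload": {
  "motion": [
    {"dp": [-35,-34,-3],"twist": [0,0,-0.01],"hand": 1},
    {"dp": [-69,-68,-6],"twist": [0,0,-0.02],"hand": 1},
    {"dp": [-104,-102,-8],"twist": [0,0,-0.03],"hand": 1},
    {"dp": [-139,-137,-11],"twist": [0,0,-0.04],"hand": 1},
    {"dp": [-173,-171,-14],"twist": [0,0,-0.05],"hand": 1}
  ]
}}

```text
clock: 2.65
tool_pos: [0.4252, 0.1925, 0.2891]
eef_rot: [0.086, 0.996, 0.0, 0.0]
contact_force: [0.8, -0.1, 0.1]
opening: 1.004
finger_force: 0.0
```

Request:
{"api": "step_arm", "payload": {
  "motion": [
    {"dp": [-33,-36,-3],"twist": [0,0,-0.01],"hand": 1},
    {"dp": [-66,-72,-6],"twist": [0,0,-0.01],"hand": 1},
    {"dp": [-99,-108,-8],"twist": [0,0,-0.02],"hand": 1},
    {"dp": [-132,-143,-11],"twist": [0,0,-0.03],"hand": 1},
    {"dp": [-132,-143,-11],"twist": [0,0,-0.03],"hand": 1}
  ]
}}

```text
clock: 3.28
tool_pos: [0.5318, 0.0259, 0.2997]
eef_rot: [0.075, 0.997, -0.001, 0.001]
contact_force: [-0.6, 0.4, 0.8]
opening: 0.998
finger_force: 0.0
```

```bash
python3 - <<'E'
from h import *
st=r.get_state();print(st['tool_pos'],phi(st),st['q'],st['contact_force'])
s,T=snap('wrist','w1.png');print(T[:3,3],T[:3,:3]);find('wrist',['bird','jar','knob','chest'],T)
E
```

```text
[0.53179646 0.02587936 0.29967405] 171.4204527969993 [ 0.04456367  0.52350598 -0.28654629  1.79388612  0.19220327  0.85000911
  1.08819951] [-0.62722672  0.36976718  0.78086257]
[0.45574059 0.03703087 0.42448057] [[ 1.48156588e-01  9.43825910e-01  2.95368038e-01]
 [ 9.88963450e-01 -1.41104811e-01 -4.51743992e-02]
 [-9.58917232e-04  2.98801078e-01 -9.54314935e-01]]
bird 0.78 [ 0.569 -0.058  0.04 ]
jar 0.97 [ 0.8   -0.177  0.053]
jar 0.78 [0.579 0.122 0.064]
knob 0.73 [0.664 0.011 0.059]
chest 0.92 [0.717 0.015 0.092]
```

View pics/w1.png

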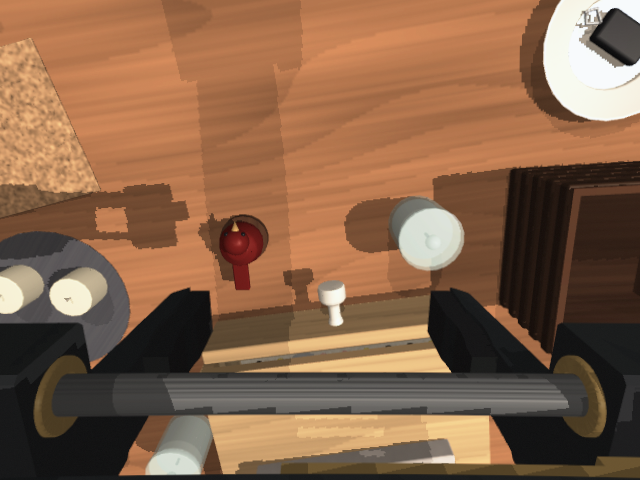

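The wrist view shows the bird at (240,245), the jar lid at (430,235) and the knob head at (332,292). I'll refine these from its cloud.

```bash
python3 - <<'E'
from h import *
st=r.get_state();print(st['tool_pos'],phi(st))
s,T=snap('wrist');w=cloud(s,T);im=s['pixels'].astype(int)
def reg(x0,x1,y0,y1,z0,z1): return (w[...,0]>x0)&(w[...,0]<x1)&(w[...,1]>y0)&(w[...,1]<y1)&(w[...,2]>z0)&(w[...,2]<z1)
def circ(m,n):
    q=w[m];c,rad=cv2.minEnclosingCircle(q[:,:2].astype(np.float32));print(n,len(q),np.round(c,4),round(rad,4),'z',np.round(np.percentile(q[:,2],[5,50,95]),4))
circ(reg(.54,.63,.07,.17,.061,.07),'jarlid')
red=(im[...,0]>2.2*im[...,1])&reg(.5,.65,-.12,-.01,.018,.07)
q=w[red];hd=q[q[:,2]>.052].mean(0);tl=q[np.argsort(q[:,0])[-40:]].mean(0);d=tl-hd
print('bird head',hd,'tail',tl,q[:,0].max(),'yaw',np.degrees(np.arctan2(d[1],d[0])))
print(cv2.minAreaRect(q[:,:2].astype(np.float32)))
kb=reg(.6,.648,-.01,.06,.045,.075)&(im.min(-1)>90)
q=w[kb];print('knob',len(q),np.round(q.min(0),4),np.round(q.max(0),4),np.round(np.median(q,0),4))
# drawer panel top / chest face edges
for z0,z1,n in [(.07,.083,'panel top'),(.086,.096,'chest top')]:
    m=reg(.62,.8,-.1,.15,z0,z1);q=w[m];yy=[];ex=[]
    for y in np.arange(-.1,.15,.01):
        a=q[abs(q[:,1]-y)<.005]
        if len(a)>8: yy.append(y);ex.append(np.percentile(a[:,0],3))
    if len(yy)>4:
        f=np.polyfit(yy,ex,1);print(n,np.round(f,4),'yaw',-np.degrees(np.arctan(f[0])),np.round(ex,3))
E
```

```text
[0.52927269 0.03194197 0.29974907] 172.02245613480665
jarlid 3074 [0.5844 0.1228] 0.0312 z [0.0665 0.0679 0.0691]
bird head [ 0.56222994 -0.061249    0.05979368] tail [ 0.62113354 -0.07042842  0.03221856] 0.6245439643210202 yaw -8.857611431686758
((0.5874091982841492, -0.06143079325556755), (0.07290595769882202, 0.04204559326171875), 5.485057830810547)
knob 628 [0.6211 0.0087 0.0451] [0.6479 0.0363 0.0685] [0.627  0.0229 0.062 ]
panel top [0.008  0.6646] yaw -0.45797729604476833 [0.664 0.664 0.664 0.664 0.664 0.665 0.665 0.664 0.664 0.664 0.664 0.664
 0.665 0.664 0.664 0.665 0.665 0.665 0.665 0.665 0.666 0.666 0.666]
chest top [-0.0627  0.6965] yaw 3.5886052264321897 [0.729 0.731 0.73  0.731 0.683 0.683 0.683 0.683 0.684 0.684 0.684 0.684
 0.684 0.684 0.684 0.685 0.685 0.685 0.685 0.685 0.685 0.685 0.685 0.697
 0.761]
```

```bash
python3 -c "
from h import *
plan([(.574,-.063,.13,171),(.574,-.063,.031,171,1,1),(.574,-.063,.031,171,-1,4)])"
```

```text
[{"dp":[-14,-22,42],"twist":[0,0,0.0],"hand":1},{"dp":[-29,-44,85],"twist":[0,0,0.01],"hand":1},{"dp":[-43,-66,127],"twist":[0,0,0.01],"hand":1},{"dp":[-57,-88,170],"twist":[0,0,0.02],"hand":1},{"dp":[-57,-88,219],"twist":[0,0,0.02],"hand":1}]
[{"dp":[0,0,50],"twist":[0,0,-0.0],"hand":1},{"dp":[0,0,50],"twist":[0,0,-0.0],"hand":1},{"dp":[0,0,50],"twist":[0,0,-0.0],"hand":-1},{"dp":[0,0,50],"twist":[0,0,-0.0],"hand":-1},{"dp":[0,0,50],"twist":[0,0,-0.0],"hand":-1}]
[{"dp":[0,0,0],"twist":[0,0,-0.0],"hand":-1},{"dp":[0,0,0],"twist":[0,0,-0.0],"hand":-1}]
end [ 0.5736 -0.0632  0.0308] 170.88
```

Request:
{"api": "step_arm", "payload": {
  "motion": [
    {"dp": [-14,-22,42],"twist": [0,0,0],"hand": 1},
    {"dp": [-29,-44,85],"twist": [0,0,0.01],"hand": 1},
    {"dp": [-43,-66,127],"twist": [0,0,0.01],"hand": 1},
    {"dp": [-57,-88,170],"twist": [0,0,0.02],"hand": 1},
    {"dp": [-57,-88,219],"twist": [0,0,0.02],"hand": 1}
  ],
  "force": 20
}}

```text
clock: 4.2
tool_pos: [0.5751, -0.0666, 0.0797]
eef_rot: [0.082, 0.997, -0.001, 0.001]
contact_force: [-0.4, -0.6, 0.9]
opening: 1.001
finger_force: 0.0
```

Request:
{"api": "step_arm", "payload": {
  "motion": [
    {"dp": [0,0,50],"twist": [0,0,0],"hand": 1},
    {"dp": [0,0,50],"twist": [0,0,0],"hand": 1},
    {"dp": [0,0,50],"twist": [0,0,0],"hand": -1},
    {"dp": [0,0,50],"twist": [0,0,0],"hand": -1},
    {"dp": [0,0,50],"twist": [0,0,0],"hand": -1}
  ]
}}

```text
clock: 4.82
tool_pos: [0.575, -0.0648, 0.0325]
eef_rot: [0.081, 0.997, 0.0, 0.002]
contact_force: [0.9, 1.2, -0.5]
opening: 0.686
finger_force: 0.0
```

Request:
{"api": "step_arm", "payload": {
  "motion": [
    {"dp": [0,0,0],"twist": [0,0,0],"hand": -1},
    {"dp": [0,0,0],"twist": [0,0,0],"hand": -1}
  ]
}}

```text
clock: 5.08
tool_pos: [0.5748, -0.0647, 0.0323]
eef_rot: [0.081, 0.997, 0.0, 0.001]
contact_force: [-0.1, 0.3, 11.3]
opening: 0.507
finger_force: 24.3
```

```bash
python3 -c "
from h import *
plan([(.574,-.063,.055,171),(.438,-.359,.055,171,-1,1),(.438,-.359,.035,171,-1,1)],hand=-1,step=40)"
```

```text
[{"dp":[1,2,-23],"twist":[0,0,-0.0],"hand":-1},{"dp":[11,-33,-23],"twist":[0,0,-0.0],"hand":-1},{"dp":[20,-68,-23],"twist":[0,0,-0.0],"hand":-1},{"dp":[30,-103,-23],"twist":[0,0,-0.0],"hand":-1},{"dp":[39,-138,-23],"twist":[0,0,-0.0],"hand":-1}]
[{"dp":[10,-35,0],"twist":[0,0,-0.0],"hand":-1},{"dp":[20,-70,0],"twist":[0,0,-0.0],"hand":-1},{"dp":[29,-105,0],"twist":[0,0,-0.0],"hand":-1},{"dp":[39,-140,0],"twist":[0,0,-0.0],"hand":-1},{"dp":[49,-174,0],"twist":[0,0,-0.0],"hand":-1}]
[{"dp":[0,0,0],"twist":[0,0,-0.0],"hand":-1},{"dp":[0,0,20],"twist":[0,0,-0.0],"hand":-1},{"dp":[0,0,20],"twist":[0,0,-0.0],"hand":-1}]
end [ 0.4376 -0.3585  0.0353] 170.72
```

Request:
{"api": "step_arm", "payload": {
  "motion": [
    {"dp": [1,2,-23],"twist": [0,0,0],"hand": -1},
    {"dp": [11,-33,-23],"twist": [0,0,0],"hand": -1},
    {"dp": [20,-68,-23],"twist": [0,0,0],"hand": -1},
    {"dp": [30,-103,-23],"twist": [0,0,0],"hand": -1},
    {"dp": [39,-138,-23],"twist": [0,0,0],"hand": -1}
  ]
}}

```text
clock: 5.7
tool_pos: [0.5125, -0.1957, 0.0538]
eef_rot: [0.081, 0.997, -0.0, -0.0]
contact_force: [1.0, -0.5, -1.8]
opening: 0.509
finger_force: 21.9
```

Request:
{"api": "step_arm", "payload": {
  "motion": [
    {"dp": [10,-35,0],"twist": [0,0,0],"hand": -1},
    {"dp": [20,-70,0],"twist": [0,0,0],"hand": -1},
    {"dp": [29,-105,0],"twist": [0,0,0],"hand": -1},
    {"dp": [39,-140,0],"twist": [0,0,0],"hand": -1},
    {"dp": [49,-174,0],"twist": [0,0,0],"hand": -1}
  ]
}}

```text
clock: 6.32
tool_pos: [0.4361, -0.3597, 0.0537]
eef_rot: [0.081, 0.997, -0.0, -0.0]
contact_force: [0.4, 0.2, -2.2]
opening: 0.501
finger_force: 20.0
```

Request:
{"api": "step_arm", "payload": {
  "motion": [
    {"dp": [0,0,0],"twist": [0,0,0],"hand": -1}
  ]
}}

```text
clock: 6.45
tool_pos: [0.4339, -0.3624, 0.0535]
eef_rot: [0.084, 0.996, -0.001, -0.001]
contact_force: [1.1, -1.0, -0.8]
opening: 0.502
finger_force: 20.0
```

```bash
python3 - <<'E'
from h import *
st=r.get_state();print(st['tool_pos'],phi(st),st['finger_force'],st['opening'])
s,T=snap('scene');find('scene',['bird','jar'],T)
w=cloud(s,T);im=s['pixels'].astype(int)
m=(im[...,0]>2.2*im[...,1])&(abs(w[...,0]-.45)<.1)&(abs(w[...,1]+.36)<.09);q=w[m]
print(len(q),np.percentile(q[:,2],[1,50,99]).round(4),q.mean(0))
u,v=pix(s,T,[[.438,-.359,.03]])[0].astype(int);cv2.imwrite('pics/b1.png',cv2.resize(s['pixels'][v-60:v+60,u-80:u+80,::-1],None,fx=4,fy=4))
E
```

```text
[ 0.43393256 -0.3623993   0.05354214] 170.35301063662988 19.977912668546196 0.5024967777480472
bird 0.57 [ 0.454 -0.358  0.052]
jar 0.96 [0.638 0.461 0.066]
jar 0.85 [0.589 0.124 0.067]
jar 0.71 [ 0.824 -0.174  0.07 ]
119 [0.0335 0.0538 0.0621] [ 0.46017794 -0.35976527  0.05231239]
```

View pics/b1.png

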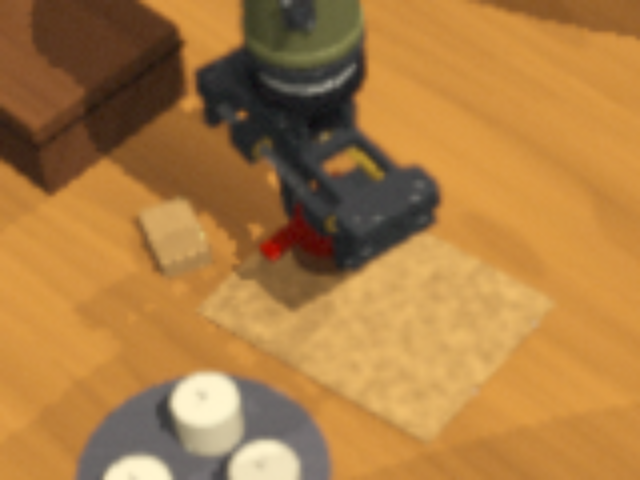

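The bird is held upright over the -y half of the mat (about (315,245) in the crop), clear of the matchbox. Next I lower it, release it and measure where it stands.

Request:
{"api": "step_arm", "payload": {
  "motion": [
    {"dp": [0,0,10],"twist": [0,0,0],"hand": -1},
    {"dp": [0,0,18],"twist": [0,0,0],"hand": -1},
    {"dp": [0,0,18],"twist": [0,0,0],"hand": -1}
  ]
}}

```text
clock: 6.98
tool_pos: [0.4373, -0.3573, 0.0354]
eef_rot: [0.08, 0.997, 0.0, -0.0]
contact_force: [0.2, 1.3, 2.6]
opening: 0.505
finger_force: 27.2
```

Request:
{"api": "step_arm", "payload": {
  "motion": [
    {"dp": [0,0,0],"twist": [0,0,0],"hand": 0.3},
    {"dp": [0,0,0],"twist": [0,0,0],"hand": 1},
    {"dp": [0,0,0],"twist": [0,0,0],"hand": 1},
    {"dp": [0,0,-40],"twist": [0,0,0],"hand": 1},
    {"dp": [0,0,-95],"twist": [0,0,0],"hand": 1}
  ]
}}

```text
clock: 7.6
tool_pos: [0.4359, -0.3581, 0.1304]
eef_rot: [0.081, 0.997, 0.001, -0.002]
contact_force: [-0.2, -0.5, -0.4]
opening: 0.997
finger_force: 0.0
```

```bash
python3 - <<'E'
from h import *
st=r.get_state();print(st['tool_pos'],phi(st))
for n in ['scene','top','wrist']:
    s,T=snap(n);find(n,['bird'],T)
    w=cloud(s,T);im=s['pixels'].astype(int)
    m=(im[...,0]>2.2*im[...,1])&(abs(w[...,0]-.45)<.1)&(abs(w[...,1]+.36)<.09);q=w[m]
    if len(q): print(len(q),np.percentile(q[:,2],[1,50,99]).round(4),q.mean(0))
plan([(.50,.123,.16,90),(.585,.123,.16,90),(.585,.123,.046,90,1,1),(.585,.123,.046,90,-1,4)],step=60,astep=10)
E
```

```text
[ 0.43589996 -0.35805978  0.1304439 ] 170.73687325239217
bird 0.84 [ 0.446 -0.344  0.04 ]
bird 0.33 [ 0.495 -0.45   0.013]
284 [0.0173 0.041  0.0667] [ 0.44831715 -0.3488616   0.04239706]
bird 0.53 [ 0.45  -0.356  0.044]
182 [0.0128 0.0427 0.0655] [ 0.44761763 -0.3573742   0.04471585]
bird 0.85 [ 0.425 -0.358  0.045]
5301 [0.0282 0.0463 0.067 ] [ 0.43758758 -0.35766874  0.04854693]
[{"dp":[2,54,-3],"twist":[0,0,0.16],"hand":1},{"dp":[3,108,-7],"twist":[0,0,0.31],"hand":1},{"dp":[5,162,-10],"twist":[0,0,0.47],"hand":1},{"dp":[6,216,-13],"twist":[0,0,0.63],"hand":1},{"dp":[8,270,-17],"twist":[0,0,0.78],"hand":1}]
[{"dp":[39,37,-3],"twist":[0,0,0.16],"hand":1},{"dp":[78,74,-7],"twist":[0,0,0.32],"hand":1},{"dp":[117,111,-10],"twist":[0,0,0.47],"hand":1},{"dp":[156,149,-13],"twist":[0,0,0.63],"hand":1},{"dp":[131,183,-13],"twist":[0,0,0.63],"hand":1}]
[{"dp":[0,42,0],"twist":[0,0,-0.0],"hand":1},{"dp":[0,42,57],"twist":[0,0,-0.0],"hand":1},{"dp":[0,42,114],"twist":[0,0,-0.0],"hand":1},{"dp":[0,42,114],"twist":[0,0,-0.0],"hand":1},{"dp":[0,42,114],"twist":[0,0,-0.0],"hand":-1}]
[{"dp":[0,0,0],"twist":[0,0,-0.0],"hand":-1},{"dp":[0,0,0],"twist":[0,0,-0.0],"hand":-1},{"dp":[0,0,0],"twist":[0,0,-0.0],"hand":-1},{"dp":[0,0,0],"twist":[0,0,-0.0],"hand":-1}]
end [0.5846 0.123  0.0457] 89.93
```

Request:
{"api": "step_arm", "payload": {
  "motion": [
    {"dp": [2,54,-3],"twist": [0,0,0.16],"hand": 1},
    {"dp": [3,108,-7],"twist": [0,0,0.31],"hand": 1},
    {"dp": [5,162,-10],"twist": [0,0,0.47],"hand": 1},
    {"dp": [6,216,-13],"twist": [0,0,0.63],"hand": 1},
    {"dp": [8,270,-17],"twist": [0,0,0.78],"hand": 1}
  ]
}}

```text
clock: 8.52
tool_pos: [0.4718, -0.089, 0.1464]
eef_rot: [0.456, 0.89, -0.001, -0.001]
contact_force: [0.2, -0.0, -0.9]
opening: 1.0
finger_force: 0.0
```

Request:
{"api": "step_arm", "payload": {
  "motion": [
    {"dp": [39,37,-3],"twist": [0,0,0.16],"hand": 1},
    {"dp": [78,74,-7],"twist": [0,0,0.32],"hand": 1},
    {"dp": [117,111,-10],"twist": [0,0,0.47],"hand": 1},
    {"dp": [156,149,-13],"twist": [0,0,0.63],"hand": 1},
    {"dp": [156,149,-13],"twist": [0,0,0.63],"hand": 1}
  ]
}}

```text
clock: 9.15
tool_pos: [0.5006, 0.1296, 0.1592]
eef_rot: [0.704, 0.71, 0.0, -0.001]
contact_force: [0.2, 0.0, 0.8]
opening: 0.998
finger_force: 0.0
```

```bash
python3 - <<'E'
from h import *
st=r.get_state();print(st['tool_pos'],phi(st))
s,T=snap('wrist');find('wrist',['jar'],T);w=cloud(s,T)
s2,T2=snap('scene');find('scene',['jar'],T2,mins=.5);w2=cloud(s2,T2)
for w in (w,w2):
    m=(w[...,2]>.061)&(w[...,2]<.071)&(abs(w[...,0]-.585)<.08)&(abs(w[...,1]-.123)<.08);q=w[m]
    if len(q): print(cv2.minEnclosingCircle(q[:,:2].astype(np.float32)),len(q))
plan([(.585,.123,.16,90),(.585,.123,.046,90,1,1),(.585,.123,.046,90,-1,4)],step=60,astep=10)
E
```

```text
[0.50056491 0.12957632 0.15924066] 90.52095408766847
jar 0.78 [0.579 0.134 0.069]
jar 0.64 [0.609 0.24  0.031]
jar 0.92 [ 0.824 -0.171  0.069]
jar 0.78 [0.594 0.128 0.071]
jar 0.61 [0.637 0.459 0.067]
((0.6106308102607727, 0.11313415318727493), 0.05875285714864731) 7140
((0.5855036973953247, 0.12303684651851654), 0.031890228390693665) 487
[{"dp":[1,42,0],"twist":[0,0,-0.0],"hand":1},{"dp":[2,85,0],"twist":[0,0,-0.0],"hand":1},{"dp":[2,85,57],"twist":[0,0,-0.0],"hand":1},{"dp":[2,85,114],"twist":[0,0,-0.0],"hand":1},{"dp":[2,85,114],"twist":[0,0,-0.0],"hand":1}]
[{"dp":[0,0,0],"twist":[0,0,-0.0],"hand":-1},{"dp":[0,0,0],"twist":[0,0,-0.0],"hand":-1},{"dp":[0,0,0],"twist":[0,0,-0.0],"hand":-1},{"dp":[0,0,0],"twist":[0,0,-0.0],"hand":-1},{"dp":[0,0,0],"twist":[0,0,-0.0],"hand":-1}]
end [0.5855 0.1228 0.046 ] 89.84
```

Request:
{"api": "step_arm", "payload": {
  "motion": [
    {"dp": [1,42,0],"twist": [0,0,0],"hand": 1},
    {"dp": [1,85,0],"twist": [0,0,0],"hand": 1},
    {"dp": [1,85,57],"twist": [0,0,0],"hand": 1},
    {"dp": [1,85,114],"twist": [0,0,0],"hand": 1},
    {"dp": [1,85,114],"twist": [0,0,0],"hand": 1}
  ],
  "force": 25
}}

```text
clock: 9.98
tool_pos: [0.5823, 0.1209, 0.0425]
eef_rot: [0.708, 0.706, -0.005, -0.003]
contact_force: [-0.9, -0.4, 1.4]
opening: 0.999
finger_force: 0.0
```

Request:
{"api": "step_arm", "payload": {
  "motion": [
    {"dp": [0,0,0],"twist": [0,0,0],"hand": -1},
    {"dp": [0,0,0],"twist": [0,0,0],"hand": -1},
    {"dp": [0,0,0],"twist": [0,0,0],"hand": -1},
    {"dp": [0,0,0],"twist": [0,0,0],"hand": -1},
    {"dp": [0,0,0],"twist": [0,0,0],"hand": -1}
  ]
}}

```text
clock: 10.6
tool_pos: [0.5857, 0.1241, 0.0488]
eef_rot: [0.707, 0.707, 0.0, -0.0]
contact_force: [-3.5, -0.6, 9.3]
opening: 0.68
finger_force: 25.6
```

```bash
python3 - <<'E'
from h import *
z=r.get_state()['tool_pos'][2]
plan([(.585,.123,z+.02,90),(.54,.123,z+.02,90),(.431,-.263,z+.02,94,-1,1)],hand=-1,step=42)
E
```

```text
[{"dp":[-1,-1,-20],"twist":[0,0,-0.0],"hand":-1},{"dp":[-1,-23,-20],"twist":[0,0,-0.0],"hand":-1},{"dp":[-1,-46,-20],"twist":[0,0,-0.0],"hand":-1},{"dp":[-40,-57,-20],"twist":[0,0,-0.01],"hand":-1},{"dp":[-78,-67,-20],"twist":[0,0,-0.01],"hand":-1}]
[{"dp":[-39,-12,0],"twist":[0,0,-0.01],"hand":-1},{"dp":[-77,-23,0],"twist":[0,0,-0.02],"hand":-1},{"dp":[-116,-34,0],"twist":[0,0,-0.03],"hand":-1},{"dp":[-154,-45,0],"twist":[0,0,-0.03],"hand":-1},{"dp":[-193,-57,0],"twist":[0,0,-0.04],"hand":-1}]
[{"dp":[-38,-12,0],"twist":[0,0,-0.01],"hand":-1},{"dp":[-76,-25,0],"twist":[0,0,-0.01],"hand":-1},{"dp":[-114,-38,0],"twist":[0,0,-0.02],"hand":-1},{"dp":[-114,-38,0],"twist":[0,0,-0.02],"hand":-1}]
end [ 0.4311 -0.2631  0.0688] 93.96
```

Request:
{"api": "step_arm", "payload": {
  "motion": [
    {"dp": [-1,-1,-20],"twist": [0,0,0],"hand": -1},
    {"dp": [-1,-23,-20],"twist": [0,0,0],"hand": -1},
    {"dp": [-1,-46,-20],"twist": [0,0,0],"hand": -1},
    {"dp": [-40,-57,-20],"twist": [0,0,-0.01],"hand": -1},
    {"dp": [-78,-67,-20],"twist": [0,0,-0.01],"hand": -1}
  ]
}}

```text
clock: 11.22
tool_pos: [0.5196, 0.0457, 0.0681]
eef_rot: [0.703, 0.711, 0.001, 0.001]
contact_force: [0.0, -0.0, -2.3]
opening: 0.679
finger_force: 25.0
```

Request:
{"api": "step_arm", "payload": {
  "motion": [
    {"dp": [-39,-12,0],"twist": [0,0,-0.01],"hand": -1},
    {"dp": [-77,-23,0],"twist": [0,0,-0.02],"hand": -1},
    {"dp": [-116,-34,0],"twist": [0,0,-0.03],"hand": -1},
    {"dp": [-154,-45,0],"twist": [0,0,-0.03],"hand": -1},
    {"dp": [-193,-57,0],"twist": [0,0,-0.04],"hand": -1}
  ]
}}

```text
clock: 11.85
tool_pos: [0.4646, -0.1491, 0.068]
eef_rot: [0.689, 0.724, 0.001, 0.001]
contact_force: [0.7, -0.4, -3.4]
opening: 0.675
finger_force: 25.0
```

Request:
{"api": "step_arm", "payload": {
  "motion": [
    {"dp": [-38,-12,0],"twist": [0,0,-0.01],"hand": -1},
    {"dp": [-76,-25,0],"twist": [0,0,-0.01],"hand": -1},
    {"dp": [-114,-38,0],"twist": [0,0,-0.02],"hand": -1},
    {"dp": [-114,-38,0],"twist": [0,0,-0.02],"hand": -1}
  ]
}}

```text
clock: 12.35
tool_pos: [0.4304, -0.2683, 0.0681]
eef_rot: [0.685, 0.729, -0.001, 0.002]
contact_force: [0.1, 0.9, -2.1]
opening: 0.677
finger_force: 25.0
```

```bash
python3 - <<'E'
from h import *
for _ in range(4):
    st=r.get_state();print(np.round(st['tool_pos'],4),phi(st),st['opening'])
    s,T=snap('scene')
find('scene',['jar','bird'],T)
u,v=pix(s,T,[[.431,-.263,.03]])[0].astype(int);cv2.imwrite('pics/j1.png',cv2.resize(s['pixels'][v-60:v+60,u-80:u+80,::-1],None,fx=4,fy=4))
E
```

```text
[ 0.4304 -0.2683  0.0681] 93.54390368437379 0.6774401485478798
[ 0.4314 -0.2656  0.0679] 93.73693998501226 0.6812045765293403
[ 0.4319 -0.2637  0.0676] 93.90303494109793 0.6783267893704689
[ 0.4322 -0.2626  0.0674] 94.0036342469461 0.6749750245851438
jar 0.92 [0.639 0.46  0.066]
jar 0.7 [ 0.438 -0.246  0.068]
jar 0.47 [ 0.669 -0.295  0.035]
```

View pics/j1.png

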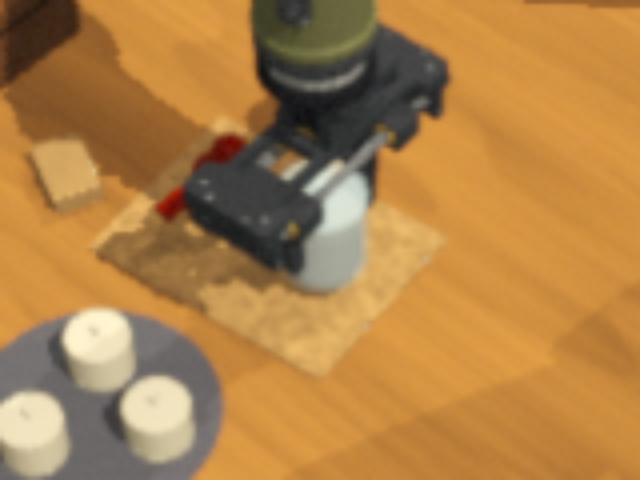

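The jar is held upright over the mat's +y half (about (330,235) in the crop), with the bird standing clear at (200,180). Now I lower it and release.

Request:
{"api": "step_arm", "payload": {
  "motion": [
    {"dp": [0,0,8],"twist": [0,0,0],"hand": -1},
    {"dp": [0,0,16],"twist": [0,0,0],"hand": -1},
    {"dp": [0,0,18],"twist": [0,0,0],"hand": -1},
    {"dp": [0,0,18],"twist": [0,0,0],"hand": -1}
  ]
}}

```text
clock: 13.15
tool_pos: [0.4318, -0.2628, 0.0503]
eef_rot: [0.682, 0.731, 0.0, 0.001]
contact_force: [-2.6, 1.8, 21.7]
opening: 0.681
finger_force: 27.8
```

Request:
{"api": "step_arm", "payload": {
  "motion": [
    {"dp": [0,0,0],"twist": [0,0,0],"hand": 0.6},
    {"dp": [0,0,0],"twist": [0,0,0],"hand": 1},
    {"dp": [0,0,0],"twist": [0,0,0],"hand": 1},
    {"dp": [0,0,-40],"twist": [0,0,0],"hand": 1},
    {"dp": [0,0,-90],"twist": [0,0,0],"hand": 1}
  ]
}}

```text
clock: 13.78
tool_pos: [0.4307, -0.2628, 0.1385]
eef_rot: [0.682, 0.731, -0.0, -0.002]
contact_force: [0.6, -0.9, 0.4]
opening: 0.995
finger_force: 0.0
```

```bash
python3 - <<'E'
from h import *
for n in ['scene','top','wrist']:
    s,T=snap(n);find(n,['jar','bird'],T,mins=.4)
    w=cloud(s,T)
    m=(w[...,2]>.063)&(w[...,2]<.074)&(abs(w[...,0]-.431)<.05)&(abs(w[...,1]+.263)<.05);q=w[m]
    if len(q): print(cv2.minEnclosingCircle(q[:,:2].astype(np.float32)),len(q),np.median(q[:,2]))
plan([(.50,-.2,.17,94),(.629,.0225,.17,180),(.629,.0225,.059,180,1,1)],step=60,astep=10)
E
```

```text
jar 0.93 [ 0.826 -0.174  0.068]
jar 0.92 [ 0.44  -0.253  0.067]
jar 0.63 [0.64  0.459 0.066]
bird 0.64 [ 0.45  -0.346  0.035]
((0.4355159103870392, -0.26195353269577026), 0.03192369267344475) 295 0.06945777666045272
jar 0.98 [ 0.428 -0.249  0.071]
jar 0.93 [ 0.809 -0.185  0.067]
jar 0.86 [0.627 0.45  0.066]
((0.43298548460006714, -0.2580569386482239), 0.030298888683319092) 329 0.06946295530047841
bird 0.75 [ 0.431 -0.256  0.073]
bird 0.71 [ 0.576 -0.308  0.028]
bird 0.56 [ 0.435 -0.336  0.028]
((0.4320148527622223, -0.26384496688842773), 0.03099561482667923) 9762 0.07085122829916439
[{"dp":[29,37,-16],"twist":[0,0,-0.0],"hand":1},{"dp":[58,73,-33],"twist":[0,0,-0.0],"hand":1},{"dp":[82,89,-33],"twist":[0,0,-0.17],"hand":1},{"dp":[105,105,-33],"twist":[0,0,-0.33],"hand":1},{"dp":[129,121,-33],"twist":[0,0,-0.5],"hand":1}]
[{"dp":[13,26,0],"twist":[0,0,-0.17],"hand":1},{"dp":[26,51,0],"twist":[0,0,-0.33],"hand":1},{"dp":[39,77,0],"twist":[0,0,-0.5],"hand":1},{"dp":[52,102,0],"twist":[0,0,-0.67],"hand":1},{"dp":[65,127,0],"twist":[0,0,-0.83],"hand":1}]
[{"dp":[-10,27,0],"twist":[0,0,-0.17],"hand":1},{"dp":[-10,27,56],"twist":[0,0,-0.17],"hand":1},{"dp":[-10,27,111],"twist":[0,0,-0.17],"hand":1},{"dp":[-10,27,111],"twist":[0,0,-0.17],"hand":1}]
end [0.629  0.0224 0.0595] 179.91
```

Request:
{"api": "step_arm", "payload": {
  "motion": [
    {"dp": [29,37,-16],"twist": [0,0,0],"hand": 1},
    {"dp": [58,73,-33],"twist": [0,0,0],"hand": 1},
    {"dp": [82,89,-33],"twist": [0,0,-0.17],"hand": 1},
    {"dp": [105,105,-33],"twist": [0,0,-0.33],"hand": 1},
    {"dp": [129,121,-33],"twist": [0,0,-0.5],"hand": 1}
  ]
}}

```text
clock: 14.85
tool_pos: [0.5432, -0.1252, 0.1707]
eef_rot: [0.478, 0.878, -0.0, -0.001]
contact_force: [0.4, -0.3, -0.3]
opening: 1.002
finger_force: 0.0
```

Request:
{"api": "step_arm", "payload": {
  "motion": [
    {"dp": [13,26,0],"twist": [0,0,-0.17],"hand": 1},
    {"dp": [26,51,0],"twist": [0,0,-0.33],"hand": 1},
    {"dp": [39,77,0],"twist": [0,0,-0.5],"hand": 1},
    {"dp": [52,102,0],"twist": [0,0,-0.67],"hand": 1},
    {"dp": [65,127,0],"twist": [0,0,-0.83],"hand": 1}
  ]
}}

```text
clock: 15.48
tool_pos: [0.615, -0.0022, 0.1705]
eef_rot: [0.083, 0.997, -0.0, -0.001]
contact_force: [0.6, 0.5, -0.0]
opening: 0.999
finger_force: 0.0
```

Request:
{"api": "step_arm", "payload": {
  "motion": [
    {"dp": [-10,27,0],"twist": [0,0,-0.17],"hand": 1},
    {"dp": [-10,27,0],"twist": [0,0,-0.17],"hand": 1}
  ]
}}

```text
clock: 15.72
tool_pos: [0.6298, 0.0247, 0.1706]
eef_rot: [-0.0, 1.0, 0.001, -0.0]
contact_force: [0.3, -0.1, 0.2]
opening: 0.998
finger_force: 0.0
```

```bash
python3 - <<'E'
from h import *
for _ in range(3):
    st=r.get_state();print(np.round(st['tool_pos'],4),phi(st))
    s,T=snap('scene')
w=cloud(s,T);im=s['pixels'].astype(int)
s,T=snap('wrist');w=cloud(s,T);im=s['pixels'].astype(int)
m=(abs(w[...,0]-.625)<.025)&(abs(w[...,1]-.0225)<.035)&(w[...,2]>.045)&(w[...,2]<.075)&(im.min(-1)>90);q=w[m]
if len(q): print('knob',len(q),np.round(q.min(0),4),np.round(q.max(0),4))
plan([(.629,.0225,.059,180,1,1),(.629,.0225,.059,180,-1,4)],step=56)
E
```

```text
[0.6298 0.0247 0.1706] -179.97713291675123
[0.629  0.0223 0.1706] 179.81526050711756
[0.6287 0.0207 0.1707] 179.7224835383624
knob 1589 [0.6215 0.009  0.0452] [0.6499 0.0357 0.0682]
[{"dp":[0,1,37],"twist":[0,0,-0.0],"hand":1},{"dp":[0,2,75],"twist":[0,0,-0.0],"hand":1},{"dp":[0,3,112],"twist":[0,0,-0.01],"hand":1},{"dp":[0,3,112],"twist":[0,0,-0.01],"hand":1},{"dp":[0,3,112],"twist":[0,0,-0.01],"hand":-1}]
[{"dp":[0,0,0],"twist":[0,0,0.0],"hand":-1},{"dp":[0,0,0],"twist":[0,0,0.0],"hand":-1},{"dp":[0,0,0],"twist":[0,0,0.0],"hand":-1},{"dp":[0,0,0],"twist":[0,0,0.0],"hand":-1}]
end [0.6288 0.0229 0.0591] 180.27
```

Request:
{"api": "step_arm", "payload": {
  "motion": [
    {"dp": [0,1,37],"twist": [0,0,0],"hand": 1},
    {"dp": [0,1,75],"twist": [0,0,0],"hand": 1},
    {"dp": [0,1,112],"twist": [0,0,0],"hand": 1},
    {"dp": [0,1,112],"twist": [0,0,0],"hand": 0},
    {"dp": [0,1,112],"twist": [0,0,0],"hand": -1}
  ],
  "force": 20
}}

```text
clock: 16.55
tool_pos: [0.6303, 0.0224, 0.0609]
eef_rot: [0.002, 1.0, -0.0, 0.001]
contact_force: [0.1, -1.1, 0.1]
opening: 0.801
finger_force: 0.0
```

Request:
{"api": "step_arm", "payload": {
  "motion": [
    {"dp": [0,0,0],"twist": [0,0,0],"hand": -1},
    {"dp": [0,0,0],"twist": [0,0,0],"hand": -1},
    {"dp": [0,0,0],"twist": [0,0,0],"hand": -1},
    {"dp": [0,0,0],"twist": [0,0,0],"hand": -1}
  ]
}}

```text
clock: 17.05
tool_pos: [0.6297, 0.0229, 0.06]
eef_rot: [0.001, 1.0, 0.0, 0.0]
contact_force: [0.1, -0.0, -0.4]
opening: 0.347
finger_force: 0.0
```

Request:
{"api": "step_arm", "payload": {
  "motion": [
    {"dp": [20,0,0],"twist": [0,0,0],"hand": -1},
    {"dp": [45,0,0],"twist": [0,0,0],"hand": -1},
    {"dp": [70,0,0],"twist": [0,0,0],"hand": -1},
    {"dp": [95,0,0],"twist": [0,0,0],"hand": -1},
    {"dp": [115,0,0],"twist": [0,0,0],"hand": -1}
  ]
}}

```text
clock: 17.68
tool_pos: [0.5149, 0.0239, 0.0601]
eef_rot: [0.001, 1.0, 0.001, 0.001]
contact_force: [2.4, 0.6, -3.2]
opening: 0.304
finger_force: 20.0
```

Request:
{"api": "step_arm", "payload": {
  "motion": [
    {"dp": [15,0,0],"twist": [0,0,0],"hand": -1},
    {"dp": [28,0,0],"twist": [0,0,0],"hand": -1},
    {"dp": [37,0,0],"twist": [0,0,0],"hand": -1},
    {"dp": [37,0,0],"twist": [0,0,0],"hand": -1}
  ]
}}

```text
clock: 18.18
tool_pos: [0.4772, 0.0243, 0.0599]
eef_rot: [0.0, 1.0, 0.001, -0.0]
contact_force: [-1.3, 4.1, 3.8]
opening: 0.309
finger_force: 20.0
```

Request:
{"api": "step_arm", "payload": {
  "motion": [
    {"dp": [0,0,0],"twist": [0,0,0],"hand": 0},
    {"dp": [0,0,0],"twist": [0,0,0],"hand": 0.4},
    {"dp": [0,0,0],"twist": [0,0,0],"hand": 1},
    {"dp": [0,0,-50],"twist": [0,0,0],"hand": 1},
    {"dp": [0,0,-110],"twist": [0,0,0],"hand": 1}
  ]
}}

```text
clock: 18.8
tool_pos: [0.4769, 0.0227, 0.17]
eef_rot: [0.001, 1.0, -0.0, -0.002]
contact_force: [1.5, 0.0, -0.3]
opening: 0.85
finger_force: 0.0
```

Request:
{"api": "step_arm", "payload": {
  "motion": [
    {"dp": [0,0,-60],"twist": [0,0,0],"hand": 1},
    {"dp": [-20,0,-120],"twist": [0,0,0],"hand": 1},
    {"dp": [-30,0,-130],"twist": [0,0,0],"hand": 1},
    {"dp": [-30,0,-130],"twist": [0,0,0],"hand": 1}
  ]
}}

```text
clock: 19.3
tool_pos: [0.5084, 0.0227, 0.3004]
eef_rot: [0.002, 1.0, 0.0, 0.001]
contact_force: [-0.4, -0.5, -0.7]
opening: 0.999
finger_force: 0.0
```

```bash
python3 - <<'E'
from h import *
for n in ['top','scene','wrist']:
    st=r.get_state();print(n,np.round(st['tool_pos'],4))
    s,T=snap(n,n+'2.png');find(n,['cup0','knob'],T,k=6)
    if n!='top':continue
    a=s['pixels'];h=a[150:350,180:420];
w=cloud(s,T)
m=(w[...,2]>.07)&(w[...,2]<.083)&(abs(w[...,1]-.023)<.1)&(w[...,0]<.6);q=w[m];print('panel x',np.percentile(q[:,0],[2,98]),np.median(q[:,2]))
E
```

```text
top [0.5084 0.0227 0.3004]
cup0 0.2 [ 0.662 -0.296  0.037]
knob 0.78 [ 0.659 -0.063  0.022]
scene [0.5062 0.0227 0.2984]
cup0 0.59 [0.632 0.031 0.038]
cup0 0.49 [ 0.587 -0.017  0.033]
knob 0.86 [0.57  0.032 0.022]
wrist [0.5067 0.023  0.2986]
cup0 0.87 [ 0.578 -0.019  0.042]
cup0 0.69 [0.63  0.022 0.04 ]
knob 0.74 [0.593 0.026 0.019]
panel x [0.51365264 0.52989143] 0.07822825935228506
```

View pics/wrist2.png

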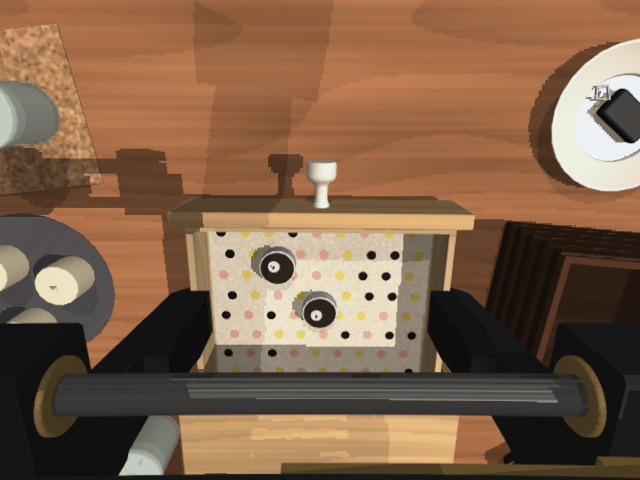

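The wrist view shows the drawer open with two spent cups, at (278,266) and (319,312). The bar hides the rearmost strip, so I'll check that when the gripper is nearer. Now measuring the cups.

```bash
cat >> h.py <<'E'
def discs(w,z0,z1,box,rmin=.012,rmax=.03):
    x0,x1,y0,y1=box
    m=((w[...,2]>z0)&(w[...,2]<z1)&(w[...,0]>x0)&(w[...,0]<x1)&(w[...,1]>y0)&(w[...,1]<y1)).astype(np.uint8)
    m=cv2.morphologyEx(m,cv2.MORPH_OPEN,np.ones((3,3)))
    k,l,s_,c=cv2.connectedComponentsWithStats(m)
    for i in range(1,k):
        if s_[i,4]<40: continue
        q=w[l==i];c,rad=cv2.minEnclosingCircle(q[:,:2].astype(np.float32))
        if rmin<rad<rmax: print('disc',np.round(c,4),round(rad,4),'z',np.round(np.percentile(q[:,2],[10,50,90]),4),s_[i,4])
E
python3 - <<'E'
from h import *
for n in ['wrist','scene','top']:
    s,T=snap(n);w=cloud(s,T);print(n);discs(w,.031,.046,(.535,.72,-.09,.135))
w=cloud(*snap('scene'));q=w[(abs(w[...,0]-.6)<.03)&(abs(w[...,1]-.08)<.03)];print('floor z',np.median(q[:,2]))
q=w[(w[...,0]>.535)&(abs(w[...,1]-.02)<.1)&(w[...,2]<.03)];print('seen floor max x',np.percentile(q[:,0],[50,90,99.5]))
plan([(.578,-.019,.12,180),(.578,-.019,.047,180,1,1),(.578,-.019,.047,180,-1,5)],step=56)
E
```

```text
wrist
disc [ 0.5819 -0.0214] 0.0192 z [0.0387 0.0403 0.0414] 1049
disc [0.6332 0.0217] 0.0194 z [0.0384 0.0403 0.0414] 971
scene
disc [ 0.5833 -0.0203] 0.0196 z [0.036  0.0392 0.042 ] 180
disc [0.6346 0.0237] 0.0208 z [0.0356 0.0393 0.0421] 196
top
floor z 0.022824871187983153
seen floor max x [0.95332712 1.1598341  1.28300769]
[{"dp":[-18,-11,45],"twist":[0,0,-0.0],"hand":1},{"dp":[-35,-21,90],"twist":[0,0,-0.0],"hand":1},{"dp":[-53,-32,135],"twist":[0,0,-0.0],"hand":1},{"dp":[-70,-42,180],"twist":[0,0,-0.0],"hand":1},{"dp":[-70,-42,216],"twist":[0,0,-0.0],"hand":1}]
[{"dp":[0,0,37],"twist":[0,0,-0.0],"hand":1},{"dp":[0,0,37],"twist":[0,0,-0.0],"hand":1},{"dp":[0,0,37],"twist":[0,0,-0.0],"hand":-1},{"dp":[0,0,37],"twist":[0,0,-0.0],"hand":-1},{"dp":[0,0,37],"twist":[0,0,-0.0],"hand":-1}]
[{"dp":[0,0,0],"twist":[0,0,-0.0],"hand":-1},{"dp":[0,0,0],"twist":[0,0,-0.0],"hand":-1},{"dp":[0,0,0],"twist":[0,0,-0.0],"hand":-1}]
end [ 0.5775 -0.0189  0.0466] 179.9
```

Request:
{"api": "step_arm", "payload": {
  "motion": [
    {"dp": [-18,-11,45],"twist": [0,0,0],"hand": 1},
    {"dp": [-37,-22,90],"twist": [0,0,0],"hand": 1},
    {"dp": [-56,-33,135],"twist": [0,0,0],"hand": 1},
    {"dp": [-75,-44,180],"twist": [0,0,0],"hand": 1},
    {"dp": [-75,-44,216],"twist": [0,0,0],"hand": 1}
  ],
  "force": 10
}}

```text
clock: 20.58
tool_pos: [0.5838, -0.0224, 0.0817]
eef_rot: [0.002, 1.0, -0.0, 0.0]
contact_force: [0.3, -0.3, 0.4]
opening: 1.002
finger_force: 0.0
```

Request:
{"api": "step_arm", "payload": {
  "motion": [
    {"dp": [0,0,37],"twist": [0,0,0],"hand": 1},
    {"dp": [0,0,37],"twist": [0,0,0],"hand": 1},
    {"dp": [0,0,37],"twist": [0,0,0],"hand": -0.2},
    {"dp": [0,0,37],"twist": [0,0,0],"hand": -1},
    {"dp": [0,0,37],"twist": [0,0,0],"hand": -1}
  ]
}}

```text
clock: 21.2
tool_pos: [0.5826, -0.021, 0.0468]
eef_rot: [0.001, 1.0, 0.0, 0.0]
contact_force: [-0.2, 0.2, -0.9]
opening: 0.683
finger_force: 0.0
```

Request:
{"api": "step_arm", "payload": {
  "motion": [
    {"dp": [0,0,0],"twist": [0,0,0],"hand": -1},
    {"dp": [0,0,0],"twist": [0,0,0],"hand": -1},
    {"dp": [0,0,0],"twist": [0,0,0],"hand": -1}
  ]
}}

```text
clock: 21.58
tool_pos: [0.5826, -0.021, 0.0467]
eef_rot: [0.001, 1.0, 0.0, 0.0]
contact_force: [0.8, -0.2, 0.2]
opening: 0.427
finger_force: 10.0
```

Request:
{"api": "step_arm", "payload": {
  "motion": [
    {"dp": [0,0,-50],"twist": [0,0,0],"hand": -1},
    {"dp": [0,0,-100],"twist": [0,0,0],"hand": -1},
    {"dp": [0,0,-130],"twist": [0,0,0],"hand": -1},
    {"dp": [-10,45,-130],"twist": [0,0,0],"hand": -1},
    {"dp": [-20,95,-130],"twist": [0,0,0],"hand": -1}
  ]
}}

```text
clock: 22.2
tool_pos: [0.6033, 0.0737, 0.1774]
eef_rot: [0.002, 1.0, -0.0, 0.001]
contact_force: [-0.2, 0.4, 0.6]
opening: 0.428
finger_force: 10.0
```

Request:
{"api": "step_arm", "payload": {
  "motion": [
    {"dp": [-8,50,0],"twist": [0,0,0.02],"hand": -1},
    {"dp": [-15,100,0],"twist": [0,0,0.04],"hand": -1},
    {"dp": [-22,150,0],"twist": [0,0,0.06],"hand": -1},
    {"dp": [-24,200,0],"twist": [0,0,0.08],"hand": -1},
    {"dp": [-24,218,0],"twist": [0,0,0.09],"hand": -1}
  ]
}}

```text
clock: 22.82
tool_pos: [0.6256, 0.2966, 0.1766]
eef_rot: [0.044, 0.999, 0.001, -0.001]
contact_force: [0.2, -0.3, -0.2]
opening: 0.428
finger_force: 10.0
```

Request:
{"api": "step_arm", "payload": {
  "motion": [
    {"dp": [0,0,30],"twist": [0,0,0],"hand": -1},
    {"dp": [0,0,45],"twist": [0,0,0],"hand": -1},
    {"dp": [0,0,45],"twist": [0,0,0],"hand": 0.3},
    {"dp": [0,0,45],"twist": [0,0,0],"hand": 0.3},
    {"dp": [0,0,45],"twist": [0,0,0],"hand": 0.3}
  ]
}}

```text
clock: 23.45
tool_pos: [0.6278, 0.2919, 0.1328]
eef_rot: [0.046, 0.999, 0.0, 0.001]
contact_force: [0.0, -0.1, 0.4]
opening: 0.65
finger_force: 0.0
```

Request:
{"api": "step_arm", "payload": {
  "motion": [
    {"dp": [0,0,0],"twist": [0,0,0],"hand": 0.3},
    {"dp": [0,0,-55],"twist": [0,0,0],"hand": 0.3},
    {"dp": [0,0,-75],"twist": [0,0,0],"hand": 0.5},
    {"dp": [0,-45,-75],"twist": [0,0,-0.04],"hand": 1},
    {"dp": [0,-90,-75],"twist": [0,0,-0.09],"hand": 1}
  ]
}}

```text
clock: 24.08
tool_pos: [0.6189, 0.2018, 0.2075]
eef_rot: [-0.001, 1.0, 0.0, 0.001]
contact_force: [0.2, -0.5, -0.1]
opening: 0.949
finger_force: 0.0
```

```bash
python3 - <<'E'
from h import *
st=r.get_state();print(np.round(st['tool_pos'],4),phi(st))
for n in ['scene','wrist','top']:
    s,T=snap(n);w=cloud(s,T);print(n);find(n,['cup0'],T,k=6);discs(w,.031,.046,(.535,.69,-.09,.135))
    if n=='top': discs(w,.01,.04,(.56,.7,.22,.36))
st=r.get_state();f=phi(st)
plan([(.6,.1,.16,180),(.634,.022,.12,180),(.634,.022,.047,180,1,1),(.634,.022,.047,180,-1,4)],step=56)
E
```

```text
[0.6189 0.2018 0.2075] -179.93309438066643
scene
cup0 0.75 [0.626 0.289 0.018]
cup0 0.71 [0.635 0.033 0.04 ]
disc [0.6358 0.0226] 0.0204 z [0.036  0.0398 0.0429] 194
wrist
cup0 0.65 [0.621 0.287 0.025]
disc [0.6347 0.0223] 0.0196 z [0.0373 0.0401 0.0412] 2082
top
cup0 0.66 [0.633 0.022 0.035]
disc [0.6355 0.0221] 0.019 z [0.0361 0.0394 0.0428] 238
[{"dp":[6,-35,16],"twist":[0,0,-0.0],"hand":1},{"dp":[13,-69,31],"twist":[0,0,-0.0],"hand":1},{"dp":[19,-104,47],"twist":[0,0,-0.0],"hand":1},{"dp":[2,-143,67],"twist":[0,0,-0.0],"hand":1},{"dp":[-15,-182,87],"twist":[0,0,-0.0],"hand":1}]
[{"dp":[0,0,37],"twist":[0,0,-0.0],"hand":1},{"dp":[0,0,73],"twist":[0,0,-0.0],"hand":1},{"dp":[0,0,73],"twist":[0,0,-0.0],"hand":1},{"dp":[0,0,73],"twist":[0,0,-0.0],"hand":-1},{"dp":[0,0,73],"twist":[0,0,-0.0],"hand":-1}]
[{"dp":[0,0,0],"twist":[0,0,-0.0],"hand":-1},{"dp":[0,0,0],"twist":[0,0,-0.0],"hand":-1},{"dp":[0,0,0],"twist":[0,0,-0.0],"hand":-1}]
end [0.6337 0.0221 0.0471] 179.97
```

Request:
{"api": "step_arm", "payload": {
  "motion": [
    {"dp": [6,-35,16],"twist": [0,0,0],"hand": 1},
    {"dp": [13,-69,31],"twist": [0,0,0],"hand": 1},
    {"dp": [12,-104,47],"twist": [0,0,0],"hand": 1},
    {"dp": [-2,-143,67],"twist": [0,0,0],"hand": 1},
    {"dp": [-16,-181,87],"twist": [0,0,0],"hand": 1}
  ]
}}

```text
clock: 25.0
tool_pos: [0.6355, 0.0225, 0.1193]
eef_rot: [-0.0, 1.0, 0.001, 0.001]
contact_force: [-0.1, 0.1, 0.0]
opening: 1.002
finger_force: 0.0
```

Request:
{"api": "step_arm", "payload": {
  "motion": [
    {"dp": [0,0,37],"twist": [0,0,0],"hand": 1},
    {"dp": [0,0,73],"twist": [0,0,0],"hand": 1},
    {"dp": [0,0,73],"twist": [0,0,0],"hand": 1},
    {"dp": [0,0,73],"twist": [0,0,0],"hand": -1},
    {"dp": [0,0,73],"twist": [0,0,0],"hand": -1}
  ]
}}

```text
clock: 25.62
tool_pos: [0.6347, 0.0223, 0.0468]
eef_rot: [0.0, 1.0, 0.0, 0.0]
contact_force: [0.2, -0.1, -0.3]
opening: 0.798
finger_force: 0.0
```

Request:
{"api": "step_arm", "payload": {
  "motion": [
    {"dp": [0,0,0],"twist": [0,0,0],"hand": -1},
    {"dp": [0,0,0],"twist": [0,0,0],"hand": -1},
    {"dp": [0,0,0],"twist": [0,0,0],"hand": -1},
    {"dp": [0,0,0],"twist": [0,0,0],"hand": -1}
  ]
}}

```text
clock: 26.12
tool_pos: [0.6346, 0.0213, 0.0468]
eef_rot: [0.001, 1.0, 0.0, 0.0]
contact_force: [0.5, 0.0, 0.1]
opening: 0.424
finger_force: 10.0
```

Request:
{"api": "step_arm", "payload": {
  "motion": [
    {"dp": [0,0,-50],"twist": [0,0,0],"hand": -1},
    {"dp": [0,0,-100],"twist": [0,0,0],"hand": -1},
    {"dp": [0,0,-130],"twist": [0,0,0],"hand": -1},
    {"dp": [5,40,-130],"twist": [0,0,0],"hand": -1},
    {"dp": [9,85,-130],"twist": [0,0,0],"hand": -1}
  ]
}}

```text
clock: 26.75
tool_pos: [0.626, 0.106, 0.1774]
eef_rot: [0.002, 1.0, -0.0, 0.001]
contact_force: [-0.6, 0.1, -0.9]
opening: 0.427
finger_force: 10.0
```

Request:
{"api": "step_arm", "payload": {
  "motion": [
    {"dp": [0,50,0],"twist": [0,0,0.02],"hand": -1},
    {"dp": [0,100,0],"twist": [0,0,0.04],"hand": -1},
    {"dp": [0,150,0],"twist": [0,0,0.06],"hand": -1},
    {"dp": [0,185,0],"twist": [0,0,0.09],"hand": -1},
    {"dp": [0,185,0],"twist": [0,0,0.09],"hand": -1}
  ]
}}

```text
clock: 27.38
tool_pos: [0.6244, 0.2962, 0.1767]
eef_rot: [0.043, 0.999, 0.002, -0.0]
contact_force: [-0.1, -0.4, -0.3]
opening: 0.424
finger_force: 10.0
```

Request:
{"api": "step_arm", "payload": {
  "motion": [
    {"dp": [0,0,30],"twist": [0,0,0],"hand": -1},
    {"dp": [0,0,45],"twist": [0,0,0],"hand": -1},
    {"dp": [0,0,45],"twist": [0,0,0],"hand": 0.3},
    {"dp": [0,0,45],"twist": [0,0,0],"hand": 0.3},
    {"dp": [0,0,45],"twist": [0,0,0],"hand": 0.3}
  ]
}}

```text
clock: 28.0
tool_pos: [0.6267, 0.2915, 0.1328]
eef_rot: [0.046, 0.999, 0.001, 0.001]
contact_force: [0.5, 0.0, -0.1]
opening: 0.649
finger_force: 0.0
```

Request:
{"api": "step_arm", "payload": {
  "motion": [
    {"dp": [0,0,0],"twist": [0,0,0],"hand": 0.3},
    {"dp": [0,0,-55],"twist": [0,0,0],"hand": 0.3},
    {"dp": [0,0,-75],"twist": [0,0,0],"hand": 0.5},
    {"dp": [20,-45,-75],"twist": [0,0,-0.04],"hand": 1},
    {"dp": [40,-90,-75],"twist": [0,0,-0.09],"hand": 1}
  ]
}}

```text
clock: 28.62
tool_pos: [0.5776, 0.2048, 0.2074]
eef_rot: [-0.0, 1.0, 0.0, 0.001]
contact_force: [-0.4, -1.4, 0.1]
opening: 0.951
finger_force: 0.0
```

```bash
python3 - <<'E'
from h import *
st=r.get_state();print(np.round(st['tool_pos'],4),phi(st))
for n in ['scene','top','wrist']:
    s,T=snap(n,n+'3.png');w=cloud(s,T);print(n);find(n,['cup0','jar','bird','knob'],T,k=6,mins=.4);discs(w,.031,.046,(.535,.69,-.09,.135));print('cand');discs(w,.031,.043,(.5,.75,-.4,-.17))
E
python3 -c "
import cv2
a=cv2.imread('pics/top3.png')[90:390,120:520];cv2.imwrite('pics/top3c.png',cv2.resize(a,None,fx=2,fy=2))"
```

```text
[0.5776 0.2048 0.2074] -179.96488700653416
scene
cup0 0.78 [0.616 0.299 0.04 ]
jar 0.82 [0.636 0.462 0.066]
jar 0.72 [ 0.441 -0.253  0.07 ]
jar 0.7 [ 0.827 -0.173  0.064]
jar 0.67 [0.636 0.287 0.019]
bird 0.85 [ 0.445 -0.346  0.038]
knob 0.95 [0.575 0.025 0.022]
cand
disc [ 0.5908 -0.3165] 0.023 z [0.0328 0.036  0.0388] 181
disc [ 0.6004 -0.2468] 0.0238 z [0.0345 0.0372 0.0395] 190
disc [ 0.6656 -0.2991] 0.0225 z [0.0332 0.0362 0.0393] 180
top
jar 0.96 [0.627 0.451 0.066]
jar 0.91 [ 0.813 -0.183  0.068]
jar 0.87 [ 0.427 -0.263  0.07 ]
bird 0.8 [ 0.44  -0.353  0.044]
knob 0.96 [0.603 0.019 0.023]
knob 0.59 [ 0.588 -0.311  0.037]
cand
disc [ 0.6651 -0.3019] 0.0225 z [0.0334 0.0366 0.0398] 314
disc [ 0.6029 -0.2504] 0.0218 z [0.034  0.0372 0.0402] 303
disc [ 0.5888 -0.3192] 0.0224 z [0.0333 0.0368 0.0401] 310
wrist
cup0 0.83 [0.611 0.288 0.043]
cup0 0.58 [0.622 0.275 0.026]
jar 0.91 [0.613 0.436 0.043]
knob 0.72 [0.587 0.049 0.021]
cand
```

View pics/top3c.png

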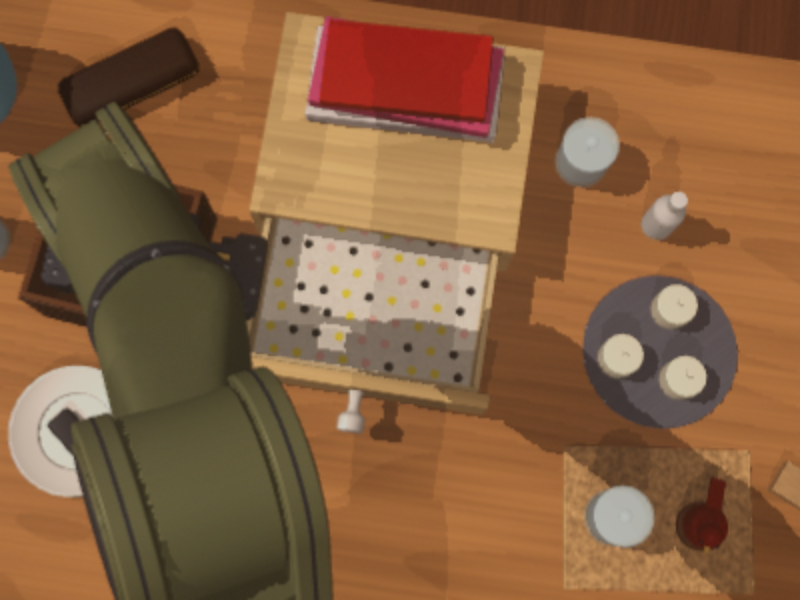

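The top crop shows the drawer empty, the jar at (622,515) and the bird at (705,525) upright on the mat, and three candles on the slate at (677,305), (622,353) and (683,377). Next is the nearest candle.

```bash
python3 - <<'E'
from h import *
plan([(.602,-.2485,.15,110),(.602,-.2485,.031,110,.7,1),(.602,-.2485,.031,110,-1,3)],step=56,astep=10)
E
```

```text
[{"dp":[-3,-50,6],"twist":[0,0,0.14],"hand":1},{"dp":[-5,-101,13],"twist":[0,0,0.27],"hand":1},{"dp":[-8,-151,19],"twist":[0,0,0.41],"hand":1},{"dp":[-11,-202,25],"twist":[0,0,0.54],"hand":1},{"dp":[-14,-252,31],"twist":[0,0,0.68],"hand":1}]
[{"dp":[-34,-38,7],"twist":[0,0,0.13],"hand":1},{"dp":[-68,-75,13],"twist":[0,0,0.27],"hand":1},{"dp":[-102,-113,19],"twist":[0,0,0.4],"hand":1},{"dp":[-135,-150,26],"twist":[0,0,0.54],"hand":1},{"dp":[-135,-150,65],"twist":[0,0,0.54],"hand":0.7}]
[{"dp":[-1,0,40],"twist":[0,0,0.0],"hand":0.7},{"dp":[-1,0,80],"twist":[0,0,0.0],"hand":0.7},{"dp":[-1,0,80],"twist":[0,0,0.0],"hand":0.7},{"dp":[-1,0,80],"twist":[0,0,0.0],"hand":-1},{"dp":[-1,0,80],"twist":[0,0,0.0],"hand":-1}]
[{"dp":[0,0,0],"twist":[0,0,0.0],"hand":-1},{"dp":[0,0,0],"twist":[0,0,0.0],"hand":-1}]
end [ 0.6023 -0.2489  0.0306] 110.01
```

Request:
{"api": "step_arm", "payload": {
  "motion": [
    {"dp": [-3,-50,6],"twist": [0,0,0.14],"hand": 1},
    {"dp": [-5,-101,13],"twist": [0,0,0.27],"hand": 1},
    {"dp": [-8,-151,19],"twist": [0,0,0.41],"hand": 1},
    {"dp": [-11,-202,25],"twist": [0,0,0.54],"hand": 1},
    {"dp": [-14,-252,31],"twist": [0,0,0.68],"hand": 1}
  ]
}}

```text
clock: 30.0
tool_pos: [0.5917, -0.0483, 0.1756]
eef_rot: [0.336, 0.942, 0.0, 0.0]
contact_force: [0.5, 1.0, 0.1]
opening: 1.0
finger_force: 0.0
```

Request:
{"api": "step_arm", "payload": {
  "motion": [
    {"dp": [-34,-38,7],"twist": [0,0,0.13],"hand": 1},
    {"dp": [-68,-75,13],"twist": [0,0,0.27],"hand": 1},
    {"dp": [-102,-113,19],"twist": [0,0,0.4],"hand": 1},
    {"dp": [-135,-150,26],"twist": [0,0,0.54],"hand": 0.7},
    {"dp": [-135,-150,26],"twist": [0,0,0.54],"hand": 0.7}
  ]
}}

```text
clock: 30.62
tool_pos: [0.6002, -0.2546, 0.149]
eef_rot: [0.577, 0.817, -0.002, 0.001]
contact_force: [-0.4, 0.3, -0.3]
opening: 0.85
finger_force: 0.0
```

```bash
cat > c.py <<'E'
from h import *
import sys
for n in ['scene','wrist']:
    s,T=snap(n);w=cloud(s,T);print(n);discs(w,.031,.043,(.4,.75,-.42,-.15));
    if n=='scene': discs(w,.065,.073,(.35,.53,-.42,-.2),rmax=.04);find(n,['jar'],T,mins=.5)
for _ in range(2): r.snapshot('scene')
st=r.get_state();print(np.round(st['tool_pos'],4),phi(st))
E
python3 c.py
```

```text
scene
disc [ 0.601 -0.25 ] 0.0245 z [0.0341 0.0374 0.0402] 192
disc [ 0.6657 -0.299 ] 0.0225 z [0.0332 0.0365 0.0396] 185
disc [ 0.434  -0.2595] 0.0308 z [0.0671 0.0695 0.0721] 201
jar 0.83 [0.636 0.46  0.066]
jar 0.77 [ 0.827 -0.174  0.07 ]
jar 0.7 [ 0.445 -0.254  0.068]
wrist
disc [ 0.4396 -0.2601] 0.0287 z [0.0325 0.0372 0.0416] 1075
disc [ 0.6024 -0.2509] 0.022 z [0.0368 0.0378 0.0387] 3623
disc [ 0.4446 -0.3496] 0.0267 z [0.0325 0.0373 0.0416] 1300
disc [ 0.589  -0.3197] 0.0226 z [0.0365 0.0377 0.0386] 3160
disc [ 0.6643 -0.303 ] 0.0224 z [0.0366 0.0378 0.0387] 3061
[ 0.6024 -0.2458  0.1499] 110.18513569068476
```

Request:
{"api": "step_arm", "payload": {
  "motion": [
    {"dp": [-2,0,40],"twist": [0,0,0],"hand": 0.7},
    {"dp": [-2,0,90],"twist": [0,0,0],"hand": 0.7},
    {"dp": [-2,0,119],"twist": [0,0,0],"hand": 0.7},
    {"dp": [-2,0,119],"twist": [0,0,0],"hand": 0.2},
    {"dp": [-2,0,119],"twist": [0,0,0],"hand": -1}
  ],
  "force": 15
}}

```text
clock: 31.5
tool_pos: [0.6033, -0.2495, 0.0319]
eef_rot: [0.573, 0.819, 0.0, 0.0]
contact_force: [0.3, 0.2, 0.7]
opening: 0.645
finger_force: 0.0
```

Request:
{"api": "step_arm", "payload": {
  "motion": [
    {"dp": [0,0,0],"twist": [0,0,0],"hand": -1},
    {"dp": [0,0,0],"twist": [0,0,0],"hand": -1},
    {"dp": [0,0,0],"twist": [0,0,0],"hand": -1},
    {"dp": [0,0,0],"twist": [0,0,0],"hand": -1}
  ]
}}

```text
clock: 32.0
tool_pos: [0.6032, -0.2502, 0.0322]
eef_rot: [0.574, 0.819, 0.0, 0.001]
contact_force: [-1.6, 1.0, 6.5]
opening: 0.491
finger_force: 15.0
```

```bash
python3 - <<'E'
from h import *
plan([(.602,-.249,.135,110),(.575,-.025,.135,180,-1,1),(.575,-.025,.054,180,-1,1)],hand=-1,step=50,astep=10)
E
```

```text
[{"dp":[1,0,-34],"twist":[0,0,0.0],"hand":-1},{"dp":[1,0,-69],"twist":[0,0,0.0],"hand":-1},{"dp":[2,-1,-103],"twist":[0,0,0.0],"hand":-1},{"dp":[33,7,-103],"twist":[0,0,-0.17],"hand":-1},{"dp":[64,14,-103],"twist":[0,0,-0.35],"hand":-1}]
[{"dp":[27,18,0],"twist":[0,0,-0.17],"hand":-1},{"dp":[54,35,0],"twist":[0,0,-0.35],"hand":-1},{"dp":[81,53,0],"twist":[0,0,-0.52],"hand":-1},{"dp":[108,71,0],"twist":[0,0,-0.7],"hand":-1},{"dp":[135,88,0],"twist":[0,0,-0.87],"hand":-1}]
[{"dp":[0,0,0],"twist":[0,0,-0.0],"hand":-1},{"dp":[0,0,41],"twist":[0,0,-0.0],"hand":-1},{"dp":[0,0,81],"twist":[0,0,-0.0],"hand":-1},{"dp":[0,0,81],"twist":[0,0,-0.0],"hand":-1}]
end [ 0.5749 -0.0253  0.0542] 179.9
```

Request:
{"api": "step_arm", "payload": {
  "motion": [
    {"dp": [1,0,-34],"twist": [0,0,0],"hand": -1},
    {"dp": [1,0,-69],"twist": [0,0,0],"hand": -1},
    {"dp": [2,-1,-103],"twist": [0,0,0],"hand": -1},
    {"dp": [33,7,-103],"twist": [0,0,-0.17],"hand": -1},
    {"dp": [64,14,-103],"twist": [0,0,-0.35],"hand": -1}
  ]
}}

```text
clock: 32.62
tool_pos: [0.5939, -0.1849, 0.1346]
eef_rot: [0.42, 0.907, 0.0, 0.001]
contact_force: [-0.6, 1.0, -0.9]
opening: 0.494
finger_force: 15.0
```

Request:
{"api": "step_arm", "payload": {
  "motion": [
    {"dp": [27,18,0],"twist": [0,0,-0.17],"hand": -1},
    {"dp": [54,35,0],"twist": [0,0,-0.35],"hand": -1},
    {"dp": [81,53,0],"twist": [0,0,-0.52],"hand": -1},
    {"dp": [108,71,0],"twist": [0,0,-0.7],"hand": -1},
    {"dp": [135,88,0],"twist": [0,0,-0.87],"hand": -1}
  ]
}}

```text
clock: 33.25
tool_pos: [0.5741, -0.0244, 0.134]
eef_rot: [-0.002, 1.0, -0.0, 0.0]
contact_force: [1.3, 0.2, -0.4]
opening: 0.492
finger_force: 15.0
```

Request:
{"api": "step_arm", "payload": {
  "motion": [
    {"dp": [0,0,0],"twist": [0,0,0],"hand": -1},
    {"dp": [0,0,41],"twist": [0,0,0],"hand": -1},
    {"dp": [0,0,75],"twist": [0,0,0],"hand": -1},
    {"dp": [0,0,83],"twist": [0,0,0],"hand": -1},
    {"dp": [0,0,83],"twist": [0,0,0],"hand": -1}
  ]
}}

```text
clock: 33.88
tool_pos: [0.5749, -0.0267, 0.0512]
eef_rot: [0.002, 1.0, -0.001, 0.0]
contact_force: [0.4, 0.7, -0.9]
opening: 0.496
finger_force: 15.0
```

Request:
{"api": "step_arm", "payload": {
  "motion": [
    {"dp": [0,0,0],"twist": [0,0,0],"hand": 0.4},
    {"dp": [0,0,0],"twist": [0,0,0],"hand": 0.5},
    {"dp": [0,0,0],"twist": [0,0,0],"hand": 0.5},
    {"dp": [0,0,-50],"twist": [0,0,0],"hand": 0.5},
    {"dp": [0,0,-100],"twist": [0,0,0],"hand": 0.5}
  ]
}}

```text
clock: 34.5
tool_pos: [0.5738, -0.0252, 0.1515]
eef_rot: [0.001, 1.0, 0.0, -0.001]
contact_force: [1.3, 0.1, -0.3]
opening: 0.749
finger_force: 0.0
```

Request:
{"api": "step_arm", "payload": {
  "motion": [
    {"dp": [-3,-55,0],"twist": [0,0,0],"hand": 0.7},
    {"dp": [-6,-110,0],"twist": [0,0,0],"hand": 0.7},
    {"dp": [-9,-165,0],"twist": [0,0,0],"hand": 0.7},
    {"dp": [-12,-220,0],"twist": [0,0,0],"hand": 0.7},
    {"dp": [-15,-270,0],"twist": [0,0,0],"hand": 0.7}
  ]
}}

```text
clock: 35.12
tool_pos: [0.5883, -0.2976, 0.1507]
eef_rot: [0.001, 1.0, -0.0, -0.0]
contact_force: [-0.3, -0.0, -0.1]
opening: 0.85
finger_force: 0.0
```

Request:
{"api": "step_arm", "payload": {
  "motion": [
    {"dp": [0,-22,0],"twist": [0,0,0],"hand": 0.7},
    {"dp": [0,-22,0],"twist": [0,0,0],"hand": 0.7}
  ]
}}

```text
clock: 35.38
tool_pos: [0.5877, -0.3197, 0.1503]
eef_rot: [0.003, 1.0, -0.001, -0.0]
contact_force: [0.6, 0.9, -0.7]
opening: 0.853
finger_force: 0.0
```

```bash
cat >> c.py <<'E'
for n in ['top','scene']:
    s,T=snap(n);w=cloud(s,T);print('drawer',n);discs(w,.05,.062,(.53,.68,-.09,.135))
E
python3 c.py
```

```text
scene
disc [ 0.5899 -0.3149] 0.0236 z [0.0329 0.0363 0.0386] 185
disc [ 0.6652 -0.3   ] 0.0232 z [0.0329 0.0361 0.0391] 182
disc [ 0.4136 -0.2656] 0.0208 z [0.067  0.0697 0.0715] 62
disc [ 0.4445 -0.2548] 0.0261 z [0.0668 0.0691 0.0717] 135
jar 0.98 [0.638 0.463 0.066]
jar 0.72 [ 0.439 -0.257  0.071]
jar 0.68 [ 0.825 -0.176  0.068]
wrist
disc [ 0.4703 -0.3599] 0.0193 z [0.0349 0.0382 0.0415] 2009
disc [ 0.4577 -0.2678] 0.0144 z [0.0318 0.037  0.0414] 293
disc [ 0.5885 -0.3201] 0.0221 z [0.0369 0.0379 0.0387] 3640
disc [ 0.664  -0.3038] 0.0225 z [0.0367 0.0379 0.0388] 2992
disc [ 0.7495 -0.2785] 0.0154 z [0.0325 0.037  0.0415] 478
[ 0.5893 -0.3149  0.1509] -179.92936018530054
drawer top
disc [ 0.5762 -0.0267] 0.0223 z [0.0532 0.0559 0.0594] 323
drawer scene
disc [ 0.577  -0.0254] 0.0223 z [0.0533 0.0563 0.0591] 230
```

Request:
{"api": "step_arm", "payload": {
  "motion": [
    {"dp": [0,-1,40],"twist": [0,0,0],"hand": 0.7},
    {"dp": [0,-1,90],"twist": [0,0,0],"hand": 0.7},
    {"dp": [0,-1,119],"twist": [0,0,0],"hand": 0.7},
    {"dp": [0,-1,119],"twist": [0,0,0],"hand": 0.2},
    {"dp": [0,-1,119],"twist": [0,0,0],"hand": -1}
  ]
}}

```text
clock: 36.35
tool_pos: [0.5899, -0.3181, 0.0331]
eef_rot: [0.001, 1.0, -0.0, 0.001]
contact_force: [0.9, 0.2, 0.7]
opening: 0.649
finger_force: 0.0
```

Request:
{"api": "step_arm", "payload": {
  "motion": [
    {"dp": [0,0,0],"twist": [0,0,0],"hand": -1},
    {"dp": [0,0,0],"twist": [0,0,0],"hand": -1},
    {"dp": [0,0,0],"twist": [0,0,0],"hand": -1},
    {"dp": [0,0,0],"twist": [0,0,0],"hand": -1}
  ]
}}

```text
clock: 36.85
tool_pos: [0.5899, -0.3186, 0.0334]
eef_rot: [0.001, 1.0, -0.001, 0.001]
contact_force: [-0.9, 0.6, 6.7]
opening: 0.495
finger_force: 15.0
```

```bash
python3 - <<'E'
from h import *
p=r.get_state()['tool_pos']
plan([(p[0],p[1],.155,180),(.575,.07,.155,180,-1,1),(.575,.07,.052,180,-1,1)],hand=-1,step=55,astep=10)
E
```

```text
[{"dp":[0,0,-41],"twist":[0,0,-0.0],"hand":-1},{"dp":[0,0,-81],"twist":[0,0,-0.0],"hand":-1},{"dp":[0,0,-122],"twist":[0,0,-0.0],"hand":-1},{"dp":[2,49,-122],"twist":[0,0,-0.0],"hand":-1},{"dp":[4,97,-122],"twist":[0,0,-0.0],"hand":-1}]
[{"dp":[2,49,0],"twist":[0,0,-0.0],"hand":-1},{"dp":[4,97,0],"twist":[0,0,-0.0],"hand":-1},{"dp":[6,146,0],"twist":[0,0,-0.0],"hand":-1},{"dp":[8,194,0],"twist":[0,0,-0.0],"hand":-1},{"dp":[10,243,0],"twist":[0,0,-0.0],"hand":-1}]
[{"dp":[2,49,0],"twist":[0,0,-0.0],"hand":-1},{"dp":[2,49,0],"twist":[0,0,-0.0],"hand":-1},{"dp":[2,49,52],"twist":[0,0,-0.0],"hand":-1},{"dp":[2,49,103],"twist":[0,0,-0.0],"hand":-1},{"dp":[2,49,103],"twist":[0,0,-0.0],"hand":-1}]
end [0.5746 0.0704 0.0524] 179.89
```

Request:
{"api": "step_arm", "payload": {
  "motion": [
    {"dp": [0,0,-41],"twist": [0,0,0],"hand": -1},
    {"dp": [0,0,-81],"twist": [0,0,0],"hand": -1},
    {"dp": [0,0,-122],"twist": [0,0,0],"hand": -1},
    {"dp": [2,49,-122],"twist": [0,0,0],"hand": -1},
    {"dp": [4,97,-122],"twist": [0,0,0],"hand": -1}
  ]
}}

```text
clock: 37.48
tool_pos: [0.585, -0.2207, 0.1548]
eef_rot: [0.002, 1.0, -0.0, 0.001]
contact_force: [1.2, 1.2, -0.7]
opening: 0.491
finger_force: 15.0
```

Request:
{"api": "step_arm", "payload": {
  "motion": [
    {"dp": [2,49,0],"twist": [0,0,0],"hand": -1},
    {"dp": [4,97,0],"twist": [0,0,0],"hand": -1},
    {"dp": [6,146,0],"twist": [0,0,0],"hand": -1},
    {"dp": [8,194,0],"twist": [0,0,0],"hand": -1},
    {"dp": [10,243,0],"twist": [0,0,0],"hand": -1}
  ]
}}

```text
clock: 38.1
tool_pos: [0.5753, 0.0231, 0.1541]
eef_rot: [0.001, 1.0, -0.0, 0.0]
contact_force: [0.8, 0.7, 0.3]
opening: 0.497
finger_force: 15.0
```

Request:
{"api": "step_arm", "payload": {
  "motion": [
    {"dp": [2,49,0],"twist": [0,0,0],"hand": -1},
    {"dp": [2,49,0],"twist": [0,0,0],"hand": -1},
    {"dp": [2,49,52],"twist": [0,0,0],"hand": -1},
    {"dp": [2,49,95],"twist": [0,0,0],"hand": -1},
    {"dp": [2,49,102],"twist": [0,0,0],"hand": -1}
  ]
}}

```text
clock: 38.72
tool_pos: [0.5732, 0.0691, 0.0512]
eef_rot: [0.001, 1.0, -0.001, -0.001]
contact_force: [-1.5, -2.4, 24.2]
opening: 0.492
finger_force: 15.0
```

Request:
{"api": "step_arm", "payload": {
  "motion": [
    {"dp": [0,0,0],"twist": [0,0,0],"hand": -1}
  ]
}}

```text
clock: 38.85
tool_pos: [0.5739, 0.0695, 0.0521]
eef_rot: [0.002, 1.0, -0.001, 0.0]
contact_force: [-0.5, 0.5, -0.2]
opening: 0.497
finger_force: 15.0
```

Request:
{"api": "step_arm", "payload": {
  "motion": [
    {"dp": [0,0,0],"twist": [0,0,0],"hand": 0.4},
    {"dp": [0,0,0],"twist": [0,0,0],"hand": 0.5},
    {"dp": [0,0,0],"twist": [0,0,0],"hand": 0.5},
    {"dp": [0,0,-50],"twist": [0,0,0],"hand": 0.5},
    {"dp": [0,0,-100],"twist": [0,0,0],"hand": 0.5}
  ]
}}

```text
clock: 39.48
tool_pos: [0.5729, 0.0707, 0.1525]
eef_rot: [0.001, 1.0, -0.0, -0.001]
contact_force: [0.5, -0.4, 0.1]
opening: 0.75
finger_force: 0.0
```

Request:
{"api": "step_arm", "payload": {
  "motion": [
    {"dp": [0,-55,0],"twist": [0,0,0],"hand": 0.7},
    {"dp": [-10,-110,0],"twist": [0,0,0],"hand": 0.7},
    {"dp": [-25,-165,0],"twist": [0,0,0],"hand": 0.7},
    {"dp": [-40,-220,0],"twist": [0,0,0],"hand": 0.7},
    {"dp": [-55,-270,0],"twist": [0,0,0],"hand": 0.7}
  ]
}}

```text
clock: 40.1
tool_pos: [0.6279, -0.2018, 0.1518]
eef_rot: [0.001, 1.0, -0.0, -0.0]
contact_force: [0.4, -0.1, -0.4]
opening: 0.85
finger_force: 0.0
```

Request:
{"api": "step_arm", "payload": {
  "motion": [
    {"dp": [-18,-50,0],"twist": [0,0,0],"hand": 0.7},
    {"dp": [-36,-101,0],"twist": [0,0,0],"hand": 0.7},
    {"dp": [-36,-101,0],"twist": [0,0,0],"hand": 0.7}
  ]
}}

```text
clock: 40.48
tool_pos: [0.663, -0.3074, 0.1509]
eef_rot: [0.005, 1.0, -0.002, 0.0]
contact_force: [-1.3, -0.3, 0.0]
opening: 0.851
finger_force: 0.0
```

```bash
python3 c.py
```

```text
scene
disc [ 0.6662 -0.299 ] 0.0225 z [0.0331 0.0363 0.0394] 170
disc [ 0.4347 -0.2622] 0.0317 z [0.0667 0.0693 0.0717] 206
jar 0.88 [ 0.825 -0.172  0.069]
jar 0.62 [0.638 0.461 0.066]
jar 0.61 [ 0.441 -0.253  0.072]
wrist
disc [ 0.6644 -0.3033] 0.022 z [0.0369 0.0379 0.0387] 3611
disc [ 0.7498 -0.2786] 0.0149 z [0.0324 0.0371 0.0416] 378
[ 0.6638 -0.2981  0.1518] -179.93921621532135
drawer top
disc [0.5735 0.0695] 0.0218 z [0.053 0.056 0.059] 302
disc [ 0.5775 -0.0268] 0.022 z [0.0528 0.056  0.0594] 329
drawer scene
disc [ 0.579  -0.0264] 0.0236 z [0.0528 0.0558 0.0589] 235
disc [0.575  0.0704] 0.0234 z [0.0527 0.0559 0.0587] 242
```

Request:
{"api": "step_arm", "payload": {
  "motion": [
    {"dp": [-1,-2,40],"twist": [0,0,0],"hand": 0.7},
    {"dp": [-1,-2,90],"twist": [0,0,0],"hand": 0.7},
    {"dp": [-1,-2,119],"twist": [0,0,0],"hand": 0.7},
    {"dp": [-1,-2,119],"twist": [0,0,0],"hand": 0.2},
    {"dp": [-1,-2,119],"twist": [0,0,0],"hand": -1}
  ]
}}

```text
clock: 41.45
tool_pos: [0.666, -0.3021, 0.0344]
eef_rot: [0.001, 1.0, -0.0, 0.001]
contact_force: [1.1, 0.0, 1.2]
opening: 0.645
finger_force: 0.0
```

Request:
{"api": "step_arm", "payload": {
  "motion": [
    {"dp": [0,0,0],"twist": [0,0,0],"hand": -1},
    {"dp": [0,0,0],"twist": [0,0,0],"hand": -1},
    {"dp": [0,0,0],"twist": [0,0,0],"hand": -1},
    {"dp": [0,0,0],"twist": [0,0,0],"hand": -1}
  ]
}}

```text
clock: 41.95
tool_pos: [0.666, -0.3027, 0.0347]
eef_rot: [0.001, 1.0, -0.0, 0.001]
contact_force: [-0.5, 0.5, 6.8]
opening: 0.492
finger_force: 15.0
```

```bash
python3 - <<'E'
from h import *
p=r.get_state()['tool_pos']
plan([(p[0],p[1],.155,180),(.63,-.1,.155,180),(.63,.0225,.155,180,-1,1),(.63,.0225,p[2]+.0205,180,-1,1)],hand=-1,step=55,astep=10)
E
```

```text
[{"dp":[0,0,-40],"twist":[0,0,-0.0],"hand":-1},{"dp":[0,0,-80],"twist":[0,0,-0.0],"hand":-1},{"dp":[0,0,-120],"twist":[0,0,-0.0],"hand":-1},{"dp":[9,51,-120],"twist":[0,0,-0.0],"hand":-1},{"dp":[18,101,-120],"twist":[0,0,-0.0],"hand":-1}]
[{"dp":[9,51,0],"twist":[0,0,-0.0],"hand":-1},{"dp":[18,102,0],"twist":[0,0,-0.0],"hand":-1},{"dp":[18,142,0],"twist":[0,0,-0.0],"hand":-1},{"dp":[19,183,0],"twist":[0,0,-0.0],"hand":-1},{"dp":[19,224,0],"twist":[0,0,-0.0],"hand":-1}]
[{"dp":[0,0,0],"twist":[0,0,-0.0],"hand":-1},{"dp":[0,0,50],"twist":[0,0,-0.0],"hand":-1},{"dp":[0,0,99],"twist":[0,0,-0.0],"hand":-1},{"dp":[0,0,99],"twist":[0,0,-0.0],"hand":-1}]
end [0.6296 0.0224 0.0557] 179.88
```

Request:
{"api": "step_arm", "payload": {
  "motion": [
    {"dp": [0,0,-40],"twist": [0,0,0],"hand": -1},
    {"dp": [0,0,-80],"twist": [0,0,0],"hand": -1},
    {"dp": [0,0,-120],"twist": [0,0,0],"hand": -1},
    {"dp": [9,51,-120],"twist": [0,0,0],"hand": -1},
    {"dp": [18,101,-120],"twist": [0,0,0],"hand": -1}
  ]
}}

```text
clock: 42.58
tool_pos: [0.6469, -0.2007, 0.1537]
eef_rot: [0.002, 1.0, -0.0, 0.001]
contact_force: [0.7, 0.9, -1.7]
opening: 0.492
finger_force: 15.0
```

Request:
{"api": "step_arm", "payload": {
  "motion": [
    {"dp": [9,51,0],"twist": [0,0,0],"hand": -1},
    {"dp": [18,102,0],"twist": [0,0,0],"hand": -1},
    {"dp": [18,142,0],"twist": [0,0,0],"hand": -1},
    {"dp": [19,183,0],"twist": [0,0,0],"hand": -1},
    {"dp": [19,224,0],"twist": [0,0,0],"hand": -1}
  ]
}}

```text
clock: 43.2
tool_pos: [0.6282, 0.0239, 0.1531]
eef_rot: [0.001, 1.0, -0.0, 0.0]
contact_force: [-0.9, 0.1, -0.4]
opening: 0.497
finger_force: 15.0
```

Request:
{"api": "step_arm", "payload": {
  "motion": [
    {"dp": [0,0,0],"twist": [0,0,0],"hand": -1},
    {"dp": [0,0,45],"twist": [0,0,0],"hand": -1},
    {"dp": [0,0,85],"twist": [0,0,0],"hand": -1},
    {"dp": [0,0,99],"twist": [0,0,0],"hand": -1},
    {"dp": [0,0,99],"twist": [0,0,0],"hand": -1}
  ]
}}

```text
clock: 43.82
tool_pos: [0.6286, 0.0216, 0.0537]
eef_rot: [0.001, 1.0, -0.0, 0.0]
contact_force: [-0.3, 0.8, 0.1]
opening: 0.497
finger_force: 15.0
```

Now I release, rise, and move to x ≈ 0.43 in front of the knob to check before pushing.

Request:
{"api": "step_arm", "payload": {
  "motion": [
    {"dp": [0,0,0],"twist": [0,0,0],"hand": 0.4},
    {"dp": [0,0,0],"twist": [0,0,0],"hand": 0.5},
    {"dp": [0,0,0],"twist": [0,0,0],"hand": 0.5},
    {"dp": [0,0,-50],"twist": [0,0,0],"hand": 0.5},
    {"dp": [0,0,-100],"twist": [0,0,0],"hand": 0.5}
  ]
}}

```text
clock: 44.45
tool_pos: [0.6279, 0.0227, 0.1546]
eef_rot: [0.001, 1.0, 0.0, -0.001]
contact_force: [-0.6, 0.1, 0.2]
opening: 0.753
finger_force: 0.0
```

Request:
{"api": "step_arm", "payload": {
  "motion": [
    {"dp": [55,0,0],"twist": [0,0,0],"hand": 0.5},
    {"dp": [110,0,0],"twist": [0,0,0],"hand": 0},
    {"dp": [165,0,0],"twist": [0,0,0],"hand": -1},
    {"dp": [190,0,0],"twist": [0,0,0],"hand": -1},
    {"dp": [190,0,0],"twist": [0,0,0],"hand": -1}
  ]
}}

```text
clock: 45.08
tool_pos: [0.4368, 0.0229, 0.1542]
eef_rot: [0.0, 1.0, -0.0, -0.001]
contact_force: [-0.4, -0.6, -0.3]
opening: 0.319
finger_force: 0.0
```

```bash
python3 c.py; python3 - <<'E'
from h import *
s,T=snap('scene','scene4.png');w=cloud(s,T);find('scene',['candle0','bird','cup0'],T,k=5,mins=.4)
s2,T2=snap('top');
for n,w in (('scene',w),('top',cloud(s2,T2))):
    m=(w[...,2]>.07)&(w[...,2]<.083)&(w[...,1]<-.03)&(w[...,1]>-.09)&(w[...,0]<.56)&(w[...,0]>.48);q=w[m]
    if len(q): print(n,'panel x',np.percentile(q[:,0],[2,98]))
a=s['pixels'][100:340,120:440,::-1];cv2.imwrite('pics/scene4c.png',cv2.resize(a,None,fx=2.4,fy=2.4))
E
```

```text
scene
disc [ 0.4664 -0.3511] 0.0207 z [0.033  0.0372 0.041 ] 66
disc [ 0.4197 -0.2629] 0.0245 z [0.0669 0.069  0.0712] 105
disc [ 0.4436 -0.2629] 0.0267 z [0.0665 0.069  0.0717] 81
jar 0.86 [ 0.825 -0.173  0.068]
jar 0.84 [0.639 0.461 0.063]
jar 0.76 [ 0.442 -0.256  0.069]
wrist
[0.4401 0.0233 0.1537] 179.85889868201613
drawer top
disc [0.6278 0.0224] 0.0221 z [0.0523 0.0557 0.0585] 324
disc [0.5746 0.0694] 0.0219 z [0.0531 0.056  0.0591] 327
disc [ 0.5789 -0.0265] 0.022 z [0.0527 0.0559 0.0587] 327
drawer scene
disc [ 0.5797 -0.0261] 0.0224 z [0.0533 0.056  0.0589] 224
disc [0.5712 0.0707] 0.0263 z [0.0526 0.0557 0.0583] 261
disc [0.6285 0.0232] 0.0227 z [0.053  0.0559 0.0587] 243
candle0 0.83 [0.581 0.076 0.06 ]
candle0 0.57 [0.634 0.028 0.056]
bird 0.8 [ 0.444 -0.347  0.037]
cup0 0.69 [0.636 0.286 0.017]
cup0 0.54 [ 0.446 -0.346  0.038]
scene panel x [0.5250242  0.54523209]
top panel x [0.52445711 0.54314726]
```

View pics/scene4c.png

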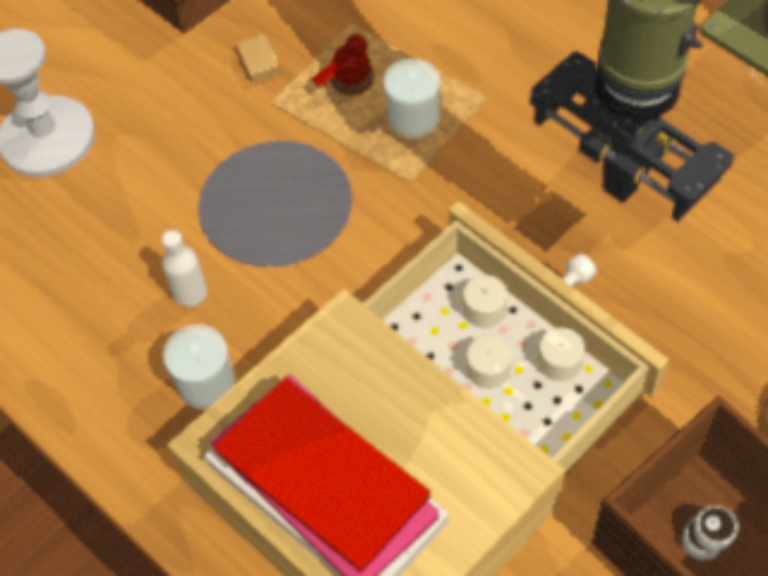

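All three candles stand in the drawer, at about (487,300), (562,352) and (490,360) in the crop. The jar and bird are upright on the mat at (412,97) and (350,62), and the spent cups are in the basket at (712,530). Now I push the drawer shut on the knob.

Request:
{"api": "step_arm", "payload": {
  "motion": [
    {"dp": [0,0,50],"twist": [0,0,0],"hand": -1},
    {"dp": [0,0,99],"twist": [0,0,0],"hand": -1},
    {"dp": [0,0,99],"twist": [0,0,0],"hand": -1},
    {"dp": [-15,0,99],"twist": [0,0,0],"hand": -1},
    {"dp": [-30,0,99],"twist": [0,0,0],"hand": -1}
  ]
}}

```text
clock: 46.3
tool_pos: [0.4683, 0.0232, 0.0542]
eef_rot: [0.0, 1.0, -0.0, -0.001]
contact_force: [-0.3, -0.8, -0.2]
opening: 0.004
finger_force: 0.0
```

Request:
{"api": "step_arm", "payload": {
  "motion": [
    {"dp": [-10,0,0],"twist": [0,0,0],"hand": -1},
    {"dp": [-25,0,0],"twist": [0,0,0],"hand": -1},
    {"dp": [-42,0,0],"twist": [0,0,0],"hand": -1},
    {"dp": [-60,0,0],"twist": [0,0,0],"hand": -1},
    {"dp": [-78,0,0],"twist": [0,0,0],"hand": -1}
  ]
}}

```text
clock: 46.92
tool_pos: [0.5459, 0.0221, 0.0544]
eef_rot: [0.001, 1.0, -0.001, -0.001]
contact_force: [-2.2, -0.8, 0.3]
opening: 0.005
finger_force: 0.7
```

Request:
{"api": "step_arm", "payload": {
  "motion": [
    {"dp": [-17,0,0],"twist": [0,0,0],"hand": -1},
    {"dp": [-33,0,0],"twist": [0,0,0],"hand": -1},
    {"dp": [-46,0,0],"twist": [0,0,0],"hand": -1},
    {"dp": [-56,0,0],"twist": [0,0,0],"hand": -1},
    {"dp": [-62,0,0],"twist": [0,0,0],"hand": -1}
  ]
}}

```text
clock: 47.55
tool_pos: [0.6084, 0.0224, 0.0544]
eef_rot: [0.001, 1.0, -0.0, -0.0]
contact_force: [-1.3, -1.1, -0.1]
opening: 0.004
finger_force: 0.6
```

```bash
python3 - <<'E'
from h import *
s,T=snap('scene');w=cloud(s,T)
st=r.get_state();print(np.round(st['tool_pos'],4),st['contact_force'])
m=(w[...,2]>.07)&(w[...,2]<.083)&(w[...,1]>-.09)&(w[...,1]<.13)&(w[...,0]<.68)&(w[...,0]>.58);q=w[m];print(len(q),np.percentile(q[:,0],[3,97]))
E
```

```text
[0.6093 0.0226 0.0546] [ 0.9945321   0.05199982 -0.72571369]
611 [0.6632304  0.67851366]
```

Pushing on in small steps until the force rises.

Request:
{"api": "step_arm", "payload": {
  "motion": [
    {"dp": [-3,0,0],"twist": [0,0,0],"hand": -1},
    {"dp": [-5,0,0],"twist": [0,0,0],"hand": -1},
    {"dp": [-5,0,0],"twist": [0,0,0],"hand": -1}
  ]
}}

```text
clock: 47.98
tool_pos: [0.6134, 0.0229, 0.0548]
eef_rot: [0.001, 1.0, 0.0, 0.0]
contact_force: [-0.6, 0.3, -0.3]
opening: 0.004
finger_force: 0.2
```

Request:
{"api": "step_arm", "payload": {
  "motion": [
    {"dp": [-3,0,0],"twist": [0,0,0],"hand": -1},
    {"dp": [-3,0,0],"twist": [0,0,0],"hand": -1}
  ]
}}

```text
clock: 48.22
tool_pos: [0.6153, 0.0229, 0.0546]
eef_rot: [0.001, 1.0, -0.0, -0.001]
contact_force: [-3.9, -0.7, 3.6]
opening: 0.006
finger_force: 2.2
```

```bash
python3 - <<'E'
from h import *
s,T=snap('scene');w=cloud(s,T)
st=r.get_state();print(np.round(st['tool_pos'],4),st['contact_force'])
m=(w[...,2]>.07)&(w[...,2]<.083)&(w[...,1]>-.09)&(w[...,1]<.13)&(w[...,0]<.69)&(w[...,0]>.58);q=w[m];print(len(q),np.percentile(q[:,0],[3,97]))
E
```

```text
[0.6153 0.0229 0.0546] [-5.14060506 -0.51813735  2.74252864]
360 [0.6697677  0.67981586]
```

Request:
{"api": "step_arm", "payload": {
  "motion": [
    {"dp": [-3,0,0],"twist": [0,0,0],"hand": -1},
    {"dp": [-3,0,0],"twist": [0,0,0],"hand": -1}
  ]
}}

```text
clock: 48.52
tool_pos: [0.6155, 0.0229, 0.0545]
eef_rot: [0.0, 1.0, -0.001, -0.004]
contact_force: [-12.8, -0.1, 8.7]
opening: 0.009
finger_force: 5.7
```

Request:
{"api": "step_arm", "payload": {
  "motion": [
    {"dp": [-2,0,0],"twist": [0,0,0],"hand": -1},
    {"dp": [-2,0,0],"twist": [0,0,0],"hand": -1}
  ]
}}

```text
clock: 48.78
tool_pos: [0.6156, 0.0229, 0.0544]
eef_rot: [0.0, 1.0, -0.001, -0.006]
contact_force: [-15.8, 0.1, 11.1]
opening: 0.006
finger_force: 7.9
```

Request:
{"api": "step_arm", "payload": {
  "motion": [
    {"dp": [20,0,0],"twist": [0,0,0],"hand": -1},
    {"dp": [60,0,0],"twist": [0,0,0],"hand": -1},
    {"dp": [110,0,-10],"twist": [0,0,0],"hand": -1},
    {"dp": [140,0,-60],"twist": [0,0,0],"hand": -1},
    {"dp": [150,0,-120],"twist": [0,0,0],"hand": -1}
  ]
}}

```text
clock: 49.4
tool_pos: [0.4699, 0.0231, 0.1755]
eef_rot: [-0.0, 1.0, -0.0, -0.001]
contact_force: [2.1, -0.0, 1.5]
opening: 0.005
finger_force: 0.0
```

Request:
{"api": "step_arm", "payload": {
  "motion": [
    {"dp": [0,50,-40],"twist": [0,0,0],"hand": -1},
    {"dp": [0,100,-60],"twist": [0,0,0],"hand": -1},
    {"dp": [0,150,-60],"twist": [0,0,0],"hand": -1},
    {"dp": [0,150,-60],"twist": [0,0,0],"hand": -1}
  ]
}}

```text
clock: 49.9
tool_pos: [0.4725, 0.1788, 0.2362]
eef_rot: [-0.003, 1.0, 0.003, 0.002]
contact_force: [0.1, -1.0, -0.6]
opening: 0.006
finger_force: 0.0
```

```bash
python3 - <<'E'
from h import *
for n in ['scene','top','wrist']:
    s,T=snap(n,n+'5.png');w=cloud(s,T);print(n);find(n,['jar','bird','candle0','cup0','matchbox','keyfob','lotion'],T,mins=.5)
    m=(w[...,2]>.071)&(w[...,2]<.082)&(w[...,1]>-.09)&(w[...,1]<.13)&(w[...,0]<.69)&(w[...,0]>.58);q=w[m]
    if len(q)>20: print('panel',len(q),np.percentile(q[:,0],[3,97]))
    m=(w[...,2]>.045)&(w[...,2]<.07)&(abs(w[...,1]-.0225)<.02)&(w[...,0]<.66)&(w[...,0]>.59);q=w[m]
    if len(q)>20: print('knob front',len(q),np.percentile(q[:,0],2))
a=cv2.imread('pics/scene5.png')[60:360,120:520];cv2.imwrite('pics/scene5c.png',cv2.resize(a,None,fx=2,fy=2))
E
```

```text
scene
jar 0.82 [0.641 0.462 0.067]
jar 0.76 [ 0.442 -0.254  0.071]
jar 0.56 [ 0.828 -0.174  0.067]
bird 0.6 [ 0.445 -0.346  0.039]
cup0 0.52 [0.615 0.3   0.038]
matchbox 0.52 [ 0.493 -0.45   0.012]
keyfob 0.76 [0.437 0.318 0.018]
lotion 0.84 [ 0.761 -0.27   0.061]
panel 355 [0.66965117 0.67954432]
knob front 129 0.6284659416517863
top
jar 0.95 [ 0.426 -0.259  0.071]
jar 0.95 [ 0.812 -0.184  0.064]
jar 0.58 [0.626 0.45  0.067]
bird 0.6 [ 0.442 -0.351  0.044]
keyfob 0.68 [0.431 0.316 0.017]
lotion 0.57 [ 0.755 -0.272  0.07 ]
panel 793 [0.66888825 0.68541185]
knob front 160 0.6263011897386324
wrist
jar 0.8 [0.6   0.448 0.039]
keyfob 0.71 [0.434 0.315 0.017]
panel 2971 [0.66760557 0.68419166]
```

View pics/scene5c.png

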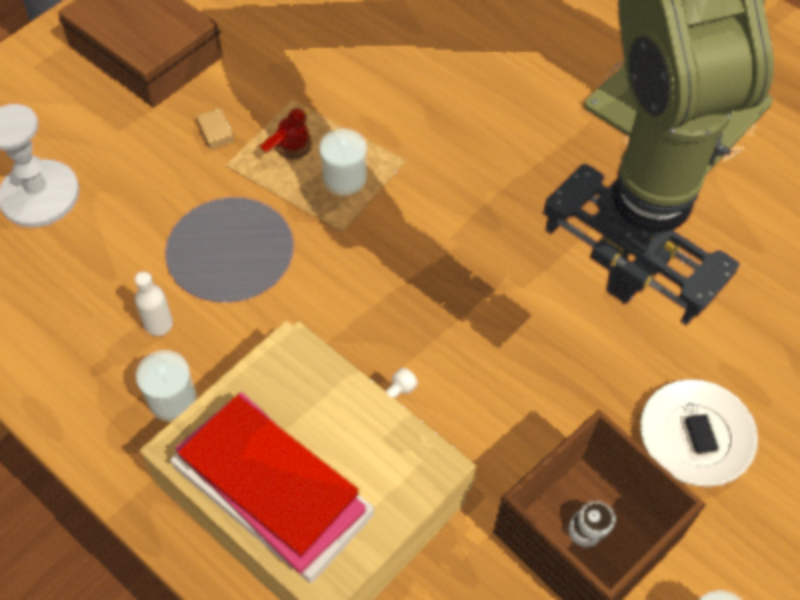

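The drawer is flush shut with the knob at (402,383), the jar (345,160) and bird (295,135) are upright on the mat, and the cups are in the basket at (595,520). I'm handing the job in.

```bash
python3 -c "
from plant import r
print(r.finish_job())"
```

```text
the job is handed in; nothing more can be done
None
```

The job is done and handed in: the jar and bird stand upright on the mat, both spent cups found are in the basket, all three fresh candles are in the drawer, and it is pushed fully shut.

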